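Put the film carrier away from the sprung stand into the ledge tray

TASK

Put the film carrier away: pull out the tray under the white ledge, lift the sprung clamp on the sloping stand until it stays open by itself, and only then take the carrier out by its fin. Lay the carrier down flat, fin up, in the empty front part of the tray without dropping it, and push the tray fully home. Leave the clamp standing open and do not disturb the other things on the desk and ledge.

Things in the scene. Friction and masses are not known exactly. Their poses are not given: they have to be found in the camera images.
- ledge: fixed low white laminate ledge, 200 mm wide (y), 280 mm deep (x), top 88 mm and underside 70 mm above the desk, with a slim tray beneath. Origin: on the desk below the middle of its front edge. x points into the ledge, away from the robot; z up
- tray (a joint): how far the slim tray under the white ledge is pulled out, m: 0 fully home, 0.17 at its stop. It stays where it is left (about 1.5 N friction). At the start it is home or up to 20 mm open
- tray_handle (a point): grip point on the tray's pull: an upright aluminium fin 12 mm thick (y), 40 mm tall (30 to 70 mm above the desk), standing 60 mm out from the middle of the tray's front panel (180 mm wide, 10 mm thick, top at 68 mm). Half-way up, 25 mm from the fin's free end, 45 mm before the ledge edge when home. Axes as the ledge's: the tray comes out along -x
- tray_floor (a point): centre of the floor of the tray's empty front compartment (165 mm in x, 151 mm in y; walls 33 mm, front panel 56 mm above this floor), 12 mm above the desk; moves with the tray, 127.5 mm further in than tray_handle. Axes as the ledge's. Behind a divider a spare steel reel stays. Pulled out to the stop, the whole compartment is clear of the ledge
- stand: fixed grey stand, 230 by 140 mm, whose face slopes 30 deg from level, rising towards +x (low edge nearest the robot). Origin: on the desk, middle of its foot. x to its back, y along the clamp hinge, z up
- clamp (a joint): angle of the sprung clamp, rad: 0 pressing on the carrier, grows as it is lifted, stop at 1.9. An over-centre spring strut presses it shut below 0.95 (about 7 N at its bar for most of the way, fading close to 0.95) and beyond 0.95 throws it open to 1.9, where it stays
- clamp_bar (a point): middle of the clamp's round steel cross bar (12 mm thick, 80 mm long in y) between two 8 mm side rods, 80 mm apart, that run to the hinge; a finger fits between the rods and the bar can turn in the fingers. Shut, it is 75 mm off the slope, 25 mm higher off it than the carrier's fin. 96.6 mm from the hinge. Axes turn with the clamp: y along the bar; shut, x up the slope, z off it
- clamp_hinge (a point): middle of the clamp's hinge line, along y at the stand's upper end, fixed. Axes as the stand's. Lifting swings the bar up, then towards +x
- seat (a point): point on the stand's sloping face under the middle of the held carrier. Axes as the stand's (level). A lip 8 mm high stops the carrier's lower edge, 6 mm rails guide its sides
- carrier_fin (a point): centre of the film carrier's upright fin: 12 mm thick (y), 52 mm long (x), 40 mm tall, on a plate 120 (x) by 100 (y) by 10 mm, all aluminium, 0.18 to 0.35 kg. Axes: z along the fin off the plate, x along the fin, at the start up the slope. 30 mm above the plate's underside, 20 mm above its upper face, 26 mm from the plate's middle towards -x
- carrier_plate (a point): middle of the carrier's plate, 5 mm above its underside; axes as carrier_fin
- canister0_mid (a point): a grey film canister, 49 mm across, 64 mm tall, its centre; leave alone
- canister1_mid (a point): a second such canister, its centre; leave alone
- canister2_mid (a point): a third such canister, its centre; leave alone
- loupe_mid (a point): a black loupe, 60 mm across, 60 mm tall, its centre; leave alone
- jar_mid (a point): a glass jar with aluminium lid, 72 mm across, 75 mm tall, on the back part of the ledge, its centre; leave alone
- opener_mid (a point): a flat chrome film cassette opener, 110 mm long, on the back part of the ledge; leave alone
- brush_grip (a point): handle of a brush, 160 mm long, lying at the side; leave alone
There are look-alikes about, which are no part of the job. Leave any brown or yellow look-alike of the part that bears carrier_fin alone.

How it is judged (in metres and radians):
On the way, in this order (a step that is already met when the one before it is completed fails the run):
1. the clamp stands open by itself, fingers off it, with the carrier still in its place on the stand (value of joint clamp above 1.6 rad and contact force between the fingers and clamp below 0.1 N and distance between carrier_plate and seat below 0.025 m), for 0.2 s.
2. the carrier lies flat, fin up, on the floor of the pulled-out tray's front compartment, released (value of joint tray above 0.05 m and contact force between the fingers and carrier below 0.1 N and x of carrier_plate in the frame of tray_floor between -0.035 and 0.035 m and y of carrier_plate in the frame of tray_floor between -0.035 and 0.035 m and z of carrier_plate in the frame of tray_floor below 0.012 m and angle between carrier_plate's own z axis and vertical below 0.1 rad), for 0.2 s.
At the end, for the whole second after the job is handed in: The tray is home to within 8 mm, with the carrier lying flat in its front compartment (plate middle within 35 mm of the compartment's middle each way, underside within 7 mm of the floor, fin up within 0.1 rad) and at rest; the clamp stands open beyond 1.6 rad (value of joint tray below 0.008 m and value of joint clamp above 1.6 rad and x of carrier_plate in the frame of tray_floor between -0.035 and 0.035 m and y of carrier_plate in the frame of tray_floor between -0.035 and 0.035 m and z of carrier_plate in the frame of tray_floor below 0.012 m and angle between carrier_plate's own z axis and vertical below 0.1 rad and linear speed of carrier below 0.02 m/s); the robot touches nothing.
It fails at once if the carrier is dropped or thrown (moves faster than 0.5 m/s out of the fingers) (contact force between the fingers and carrier below 0.05 N and linear speed of carrier above 0.5 m/s).
It fails at once if a canister, the loupe, the jar, the opener or the brush is moved more than 25 mm (distance of any of canister0_mid, canister1_mid, canister2_mid, loupe_mid, jar_mid, opener_mid, brush_grip from where it was at the start of the episode above 0.025 m).
It also fails if it takes over 72 s, if anything falls off the work surface, if the arm or the gripper's body presses on something with over 40 N, if the wrist force passes 120 N, or if a joint passes its speed limit or range.

ROBOT

A 7-joint arm with a two-finger parallel gripper is mounted at the origin on the work surface. World frame = base frame: x ahead of the robot, y to its left, z up, the work surface at z = 0. Lengths are in mm, angles in rad, forces in N, time in s.
With the tool pointing down it reaches from about 400 to 875 mm from the base axis. Payload 4.4 kg.
Tool frame: the origin (TCP) lies between the finger pads; the fingertips stand 11 mm ahead of it and the grasp point (between the pads) lies 8 mm behind it; y points along the fingers, x is the direction in which the jaws open and shut, and the axes are right-handed (so a half turn about y gives the same grasp; the last joint's range is limited). The gripper opens to 85 mm and grips with 20 to 120 N. Pads are 22 mm wide; open, the fingers measure 114 mm over their backs; the gripper's body (76 mm by 85 mm) begins 54 mm behind the grasp point. The pads swing forward as they close: fully open they stand 13 mm farther back than shut.
Start: joints at [1.045, 0.628, 0.038, 1.517, -0.027, 0.996, -0.02], TCP at [288.478, -582.493, 242.313] pointing down, gripper open.
Joint ranges: [-3.06, 3.06], [-0.37, 2.12], [-1.25, 1.32], [0.18, 2.47], [-1.1, 4.24], [0.23, 1.98], [-2.94, 2.94]. Speed limits (rad/s): [2.57, 2.57, 3.14, 3.14, 3.14, 3.14, 3.14].

INTERFACE

Orientations are given as [roll, pitch, yaw] about the fixed x, y, z axes, in that order (R = Rz(yaw) Ry(pitch) Rx(roll)).
In Python, from cell import * gives the robot as it stands.
- The arm moves only by the shell command python3 -m jog 'ROWS'. ROWS is JSON, a list of rows, each an object of numbers: "x", "y", "z": the shift along the tool's x, y, z in mm; "ax", "ay", "az": the turn, a rotation vector about the tool's x, y, z in rad; "grip": the finger opening in mm, from 0 to 85.4. In form: [{"x": .., "y": .., "z": .., "ax": .., "ay": .., "az": .., "grip": ..}, ...]. A call has 1 to 5 rows; each row is the pose to reach, as a shift and turn from the pose commanded when the call began, along the tool's axes at that moment; what a row does not reach only later rows make up. A row lasts 1/10 s, in which the tool goes at most 50 mm and 8.59 degrees, less where a joint would pass 70% of its speed; a pose out of reach is approached as far as the arm can. A call with a gripper value outside its range is refused whole. The fingers move at their own pace and stop on an object; the grip force is fixed at half the most. Time passes only in rows, so rows that repeat a pose let the fingers close. It gives the time, the measured TCP pose, the force and the opening at its end, in the units of the state.
- read_state(): the state, without advancing time (a new reading comes with each control period).
- get_image(name): name is "side" or "top"; returns a dict with "color" (420x560x3 uint8, red, green, blue), "vfov" (degrees; the focal length in pixels is half the picture's height over the tangent of half this angle, whatever the lens; pixels are square), "cx", "cy" (the principal point, pixels), "camera_from_world" (4x4, takes a point from world to camera coordinates). Camera axes: x right, y down, z forward; pixel columns grow to the right and rows downward; lengths in mm; the calibration is good to about 2 mm. A picture is of the moment at which its call begins. There is no depth.
- finish_job(): hands the job in, once; it reports no verdict.
The state is a dict: "clock": time; "qpos": joint angles; "qd": joint speeds; "tau": joint torques, N m; "eef_pos": TCP position; "tool_rot": TCP orientation; "force": force on the tool from outside, world axes, zero at the start; "torque": the same for the moment, N m; "width": finger opening in mm.
Only numpy, scipy, OpenCV 4.12 (cv2) and the standard library are available. Lean on these libraries where they do the work, as an engineer would, in place of code of your own. Each camera call takes 0.05 s, during which the arm holds its last target.

## Working session

There is one attempt and no reset: what is moved stays moved. The work goes in short steps, Python scripts to look and compute and a shell command to move; the robot and the scene stay as the last step left them, time stands still between calls to the robot, and variables do not carry over. Pictures are saved under pics/ and viewed, and the job is handed in when it is done.

```bash
ls; mkdir -p pics; cat > h.py <<'E'
from cell import *
import numpy as np, cv2
def cam(im):
    h=im['color'].shape[0]; f=h/2/np.tan(np.radians(im['vfov'])/2)
    K=np.array([[f,0,im['cx']],[0,f,im['cy']],[0,0,1]]); return K,np.array(im['camera_from_world'])
def proj(im,p):
    K,T=cam(im); p=np.atleast_2d(p); c=p@T[:3,:3].T+T[:3,3]; q=c@K.T; return q[:,:2]/q[:,2:]
def ray(im,u,v):
    K,T=cam(im); d=T[:3,:3].T@np.linalg.inv(K)@[u,v,1]; o=-T[:3,:3].T@T[:3,3]; return o,d/np.linalg.norm(d)
def atz(im,u,v,z):
    o,d=ray(im,u,v); return o+d*(z-o[2])/d[2]
def tri(*obs):
    A=0;b=0;R=[]
    for im,u,v in obs:
        o,d=ray(im,u,v); P=np.eye(3)-np.outer(d,d); A=A+P;b=b+P@o;R.append((o,P))
    x=np.linalg.solve(A,b); return x,[float(np.linalg.norm(P@(x-o))) for o,P in R]
E
python3 - <<'E'
from h import *
import pickle
for n in ['side','top']:
    im=get_image(n); pickle.dump(im,open(f'{n}0.pkl','wb'))
    cv2.imwrite(f'pics/{n}0.png',cv2.resize(im['color'][...,::-1],(800,600),interpolation=cv2.INTER_CUBIC))
    K,T=cam(im); print(n,K[0,0],im['cx'],im['cy'],(-T[:3,:3].T@T[:3,3]).round(),T[:3,:3].round(3).tolist())
print(read_state())
E
```

```text
pics
side 427.3427841478767 279.6538179042592 209.47405474192786 [ -34.  598. 1082.] [[-0.764, -0.645, 0.007], [-0.5, 0.585, -0.638], [0.407, -0.492, -0.77]]
top 401.41212531411645 276.9538273134916 211.35759863025805 [ 230.   -5. 1428.] [[0.014, -1.0, 0.007], [-0.98, -0.015, -0.198], [0.198, -0.004, -0.98]]
{'clock': 0.1, 'qpos': array([ 1.04519068,  0.62925082,  0.03842979,  1.51829393, -0.02699157,
        0.99627346, -0.02001865]), 'qd': array([-0.00130781, -0.00198765,  0.00090963, -0.00305636, -0.00133037,
        0.00038629, -0.00050019]), 'tau': array([ 2.96713566e-03, -5.64524031e+01,  1.23060923e+00, -1.93972188e+01,
        1.13355313e-02,  5.35919200e-03, -6.57237635e-06]), 'eef_pos': array([ 288.24323545, -581.9841025 ,  241.47427401]), 'tool_rot': array([-1.5708121 ,  0.00170799, -1.11099323]), 'force': array([ 0.34172921, -0.11403395,  0.2046495 ]), 'torque': array([ 0.00778381, -0.00433697, -0.01430138]), 'width': 85.69987559776537}
```

View pics/side0.png

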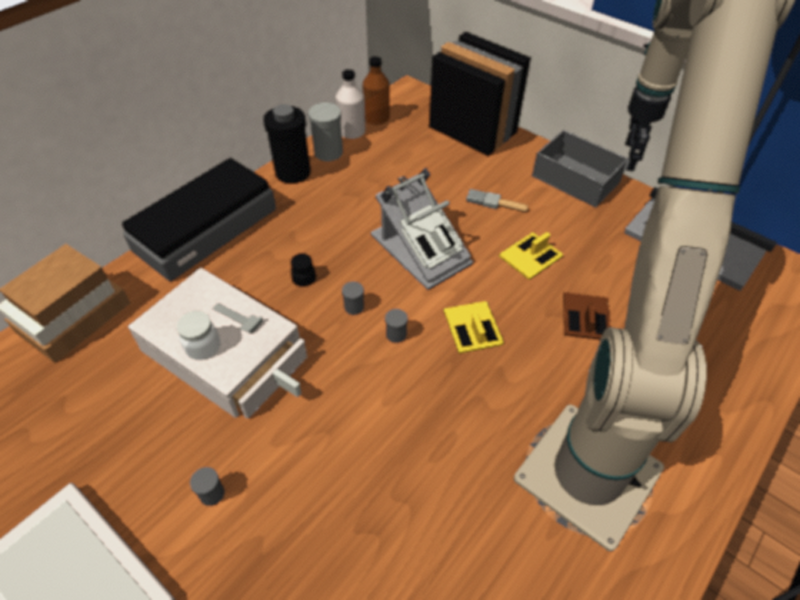

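View pics/top0.png

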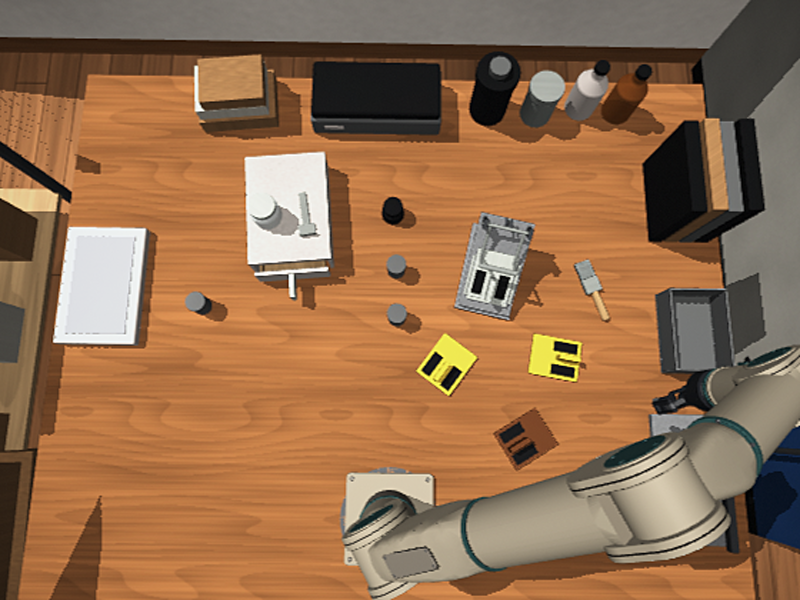

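```bash
python3 - <<'E'
import pickle,cv2,numpy as np
def crop(n,u0,v0,w,h,s,name):
    im=pickle.load(open(n+'0.pkl','rb'))['color'][v0:v0+h,u0:u0+w,::-1]
    im=cv2.resize(im,None,fx=s,fy=s,interpolation=cv2.INTER_CUBIC)
    for k in range(0,w,10): cv2.putText(im,str(u0+k),(k*s,8),0,.3,(0,0,255),1); cv2.line(im,(k*s,0),(k*s,4),(0,0,255),1)
    for k in range(0,h,10): cv2.putText(im,str(v0+k),(0,k*s+4),0,.3,(0,0,255),1)
    cv2.imwrite('pics/'+name,im)
crop('side',250,110,90,95,6,'sc.png'); crop('top',310,140,75,90,6,'tc.png')
crop('side',85,180,140,115,5,'sl.png'); crop('top',165,100,75,115,5,'tl.png')
E
```

```text
(no output)
```

View pics/sc.png

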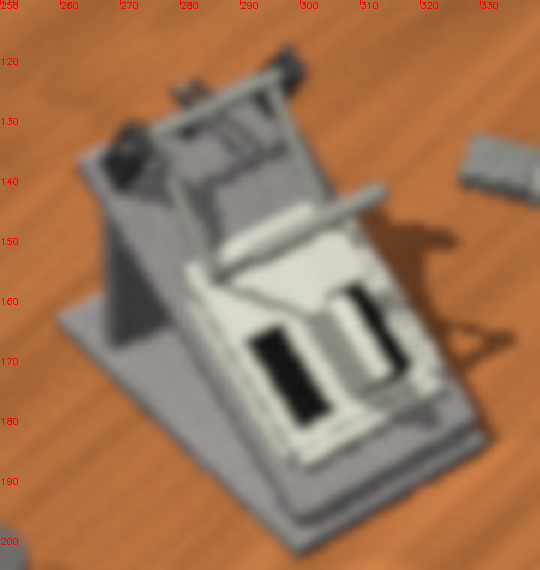

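View pics/tc.png

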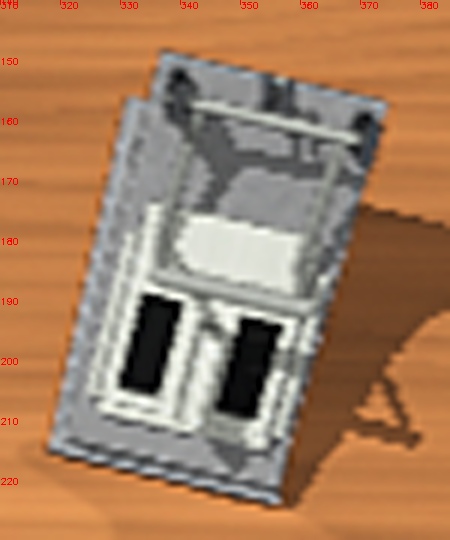

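View pics/sl.png

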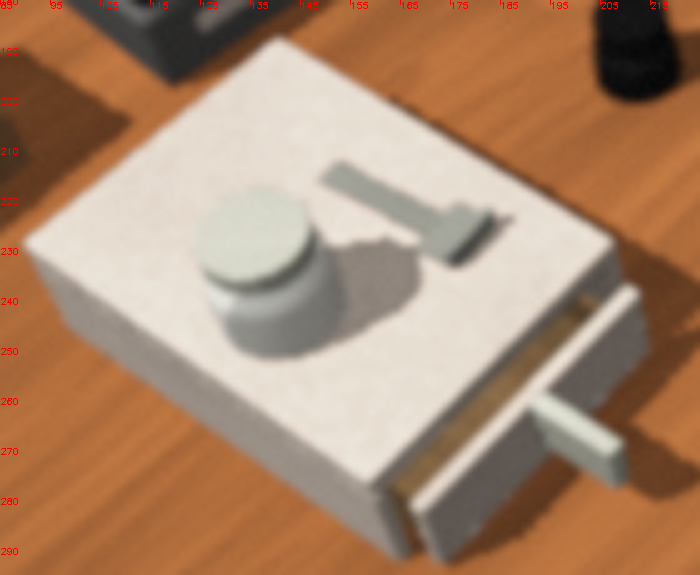

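View pics/tl.png

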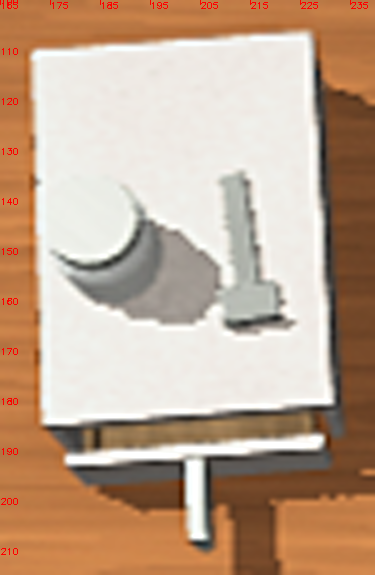

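```bash
python3 - <<'E'
import pickle,cv2,numpy as np
def crop(n,u0,v0,w,h,s,name):
    im=pickle.load(open(n+'0.pkl','rb'))['color'][v0:v0+h,u0:u0+w,::-1]
    im=cv2.resize(im,None,fx=s,fy=s,interpolation=cv2.INTER_LANCZOS4)
    for k in range(0,w,10): cv2.putText(im,str(u0+k),(k*s,8),0,.35,(0,0,255),1); cv2.line(im,(k*s,0),(k*s,4),(0,0,255),1)
    for k in range(0,h,10): cv2.putText(im,str(v0+k),(0,k*s+4),0,.35,(0,0,255),1)
    cv2.imwrite('pics/'+name,im)
crop('side',260,114,62,48,12,'sc2.png'); crop('top',325,145,50,50,12,'tc2.png')
E
```

```text
(no output)
```

View pics/sc2.png

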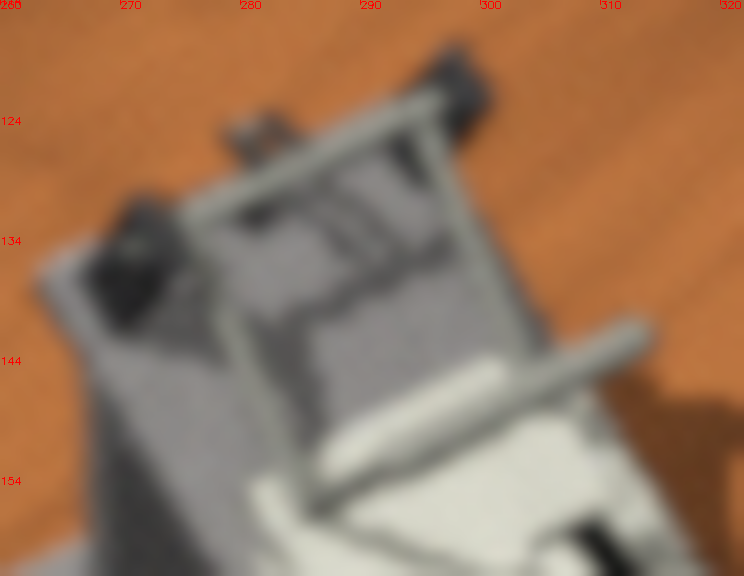

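View pics/tc2.png

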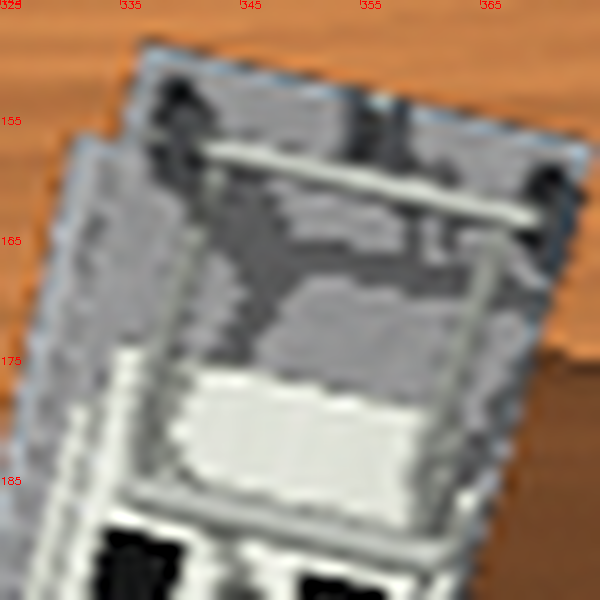

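```bash
python3 - <<'E'
from h import *
import pickle
s=pickle.load(open('side0.pkl','rb'));t=pickle.load(open('top0.pkl','rb'))
def T(a,b,n): x,r=tri((s,*a),(t,*b)); print(n,x.round(1),np.round(r,1))
T((313.8,141.9),(363.3,191.2),'barR')
T((305,147),(363.3,191.2),'barR?')
T((285.4,155.7),(335.8,186),'barL')
T((275.5,131.9),(342,157.3),'hingeL')
T((296,122),(369.5,163),'hingeR')
T((299.5,202),(317.8,215),'base lowL')
T((331.5,182.5),(356.8,223.7),'base lowR')
T((299.5,187.3),(326.3,207.5),'plate lowL')
T((281.5,154),(335,173.8),'plate upL')
T((207.4,269.6),(205.4,207.6),'pullend')
E
```

```text
barR [ 562.3 -294.3  144.2] [0.5 0.5]
barR? [ 583.8 -297.9  103.3] [12.7 12.7]
barL [ 592.8 -201.4  126.7] [11. 11.]
hingeL [ 666.4 -220.9  176.6] [0.5 0.5]
hingeR [ 652.2 -311.9  168.5] [0.8 0.8]
base lowL [ 507.3 -158.8    2.9] [0.3 0.3]
base lowR [ 477.1 -298.8    5.3] [0.3 0.3]
plate lowL [ 528.8 -184.9   38. ] [1.2 1.2]
plate upL [ 629.1 -207.3  111.9] [0.9 0.9]
pullend [518.7 240.   57.7] [2.2 2.2]
```

```bash
cat > fit.py <<'E'
from h import *
import pickle
from scipy.optimize import least_squares
from scipy.spatial.transform import Rotation as R
s=pickle.load(open('side0.pkl','rb'));t=pickle.load(open('top0.pkl','rb'))
# carrier-frame: origin seat, x up slope, z off slope
def Rc(yaw): return R.from_euler('z',yaw).as_matrix()@R.from_euler('y',-np.pi/6).as_matrix()
obs=[(s,299.5,187.3,(-60,50,10)),(t,326.3,207.5,(-60,50,10)),(s,281.5,154,(60,50,10)),(t,335,173.8,(60,50,10)),
 (s,323.5,174,(-60,-50,10)),(t,354,214.5,(-60,-50,10))]
def res(p):
    r=[]
    for im,u,v,q in obs: r+=list(proj(im,p[:3]+Rc(p[3])@np.array(q))[0]-[u,v])
    return r
o=least_squares(res,[570,-240,70,-.21]); print(o.x.round(3),np.round(o.fun,1))
p=o.x;Rm=Rc(p[3])
np.save('carrier.npy',p)
def draw(im,segs,c):
    k=2 if False else 1
segs=[]
def box(x0,x1,y0,y1,z0,z1):
    P=[(x,y,z) for x in (x0,x1) for y in (y0,y1) for z in (z0,z1)]
    return [(P[i],P[j]) for i in range(8) for j in range(i) if sum(a!=b for a,b in zip(P[i],P[j]))==1]
W=lambda q:p[:3]+Rm@np.array(q,float)
from itertools import chain
S=[(W(a),W(b)) for a,b in box(-60,60,-50,50,0,10)+box(-52,0,-6,6,10,50)]
for im,n,(u0,v0,w,h),sc in [(s,'side',(250,110,90,95),6),(t,'top',(310,140,75,90),6)]:
    c=im['color'][v0:v0+h,u0:u0+w,::-1]; c=cv2.resize(c,None,fx=sc,fy=sc,interpolation=cv2.INTER_CUBIC)
    for a,b in S:
        q=(proj(im,[a,b])-[u0,v0]+.5)*sc
        cv2.line(c,tuple(map(int,q[0])),tuple(map(int,q[1])),(0,0,255),1)
    cv2.imwrite(f'pics/ov_{n}.png',c)
for nm,(a,b),(c,d) in [('barR',(313.8,141.9),(363.3,191.2)),('hingeL',(275.5,131.9),(342,157.3)),('hingeR',(296,122),(369.5,163))]:
    x,_=tri((s,a,b),(t,c,d)); print(nm,(Rm.T@(x-p[:3])).round(1))
E
python3 fit.py
```

```text
[ 5.70874e+02 -2.45908e+02  6.69260e+01 -2.54000e-01] [ 0.2 -1.1 -0.4 -0.6  0.2  1.   0.4  0.8 -0.2 -0.2 -0.4 -0.2]
barR [ 42. -49.  65.]
hingeL [129.5  48.1  51.9]
hingeR [133.3 -43.5  40.3]
```

View pics/ov_side.png

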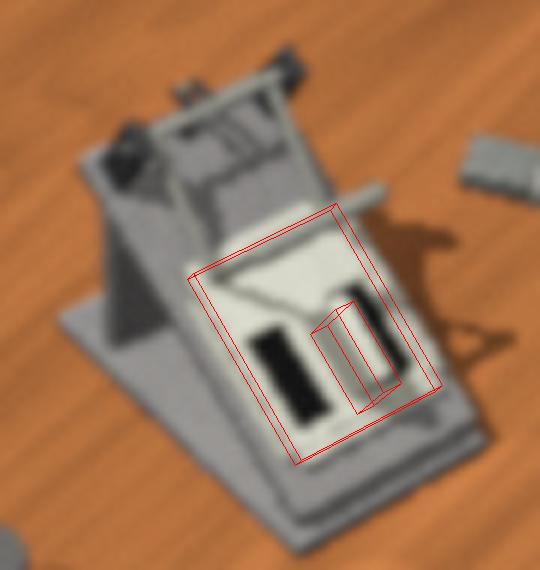

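View pics/ov_top.png

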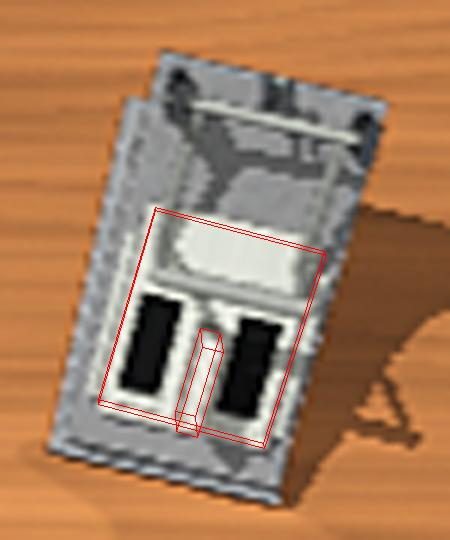

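```bash
python3 - <<'E'
import pickle,cv2,numpy as np
def crop(n,u0,v0,w,h,s,name):
    im=pickle.load(open(n+'0.pkl','rb'))['color'][v0:v0+h,u0:u0+w,::-1]
    im=cv2.resize(im,None,fx=s,fy=s,interpolation=cv2.INTER_LANCZOS4)
    for k in range(0,w,5): cv2.putText(im,str(u0+k),(k*s,8),0,.35,(0,0,255),1); cv2.line(im,(k*s,0),(k*s,4),(0,0,255),1)
    for k in range(0,h,5): cv2.putText(im,str(v0+k),(0,k*s+4),0,.35,(0,0,255),1)
    cv2.imwrite('pics/'+name,im)
crop('side',280,145,50,45,14,'sc3.png'); crop('top',315,180,55,45,14,'tc3.png')
E
```

```text
(no output)
```

View pics/sc3.png

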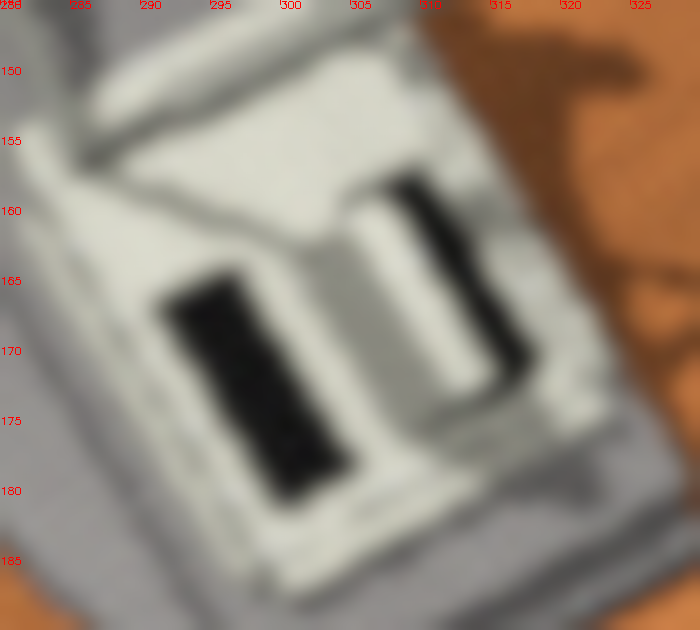

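View pics/tc3.png

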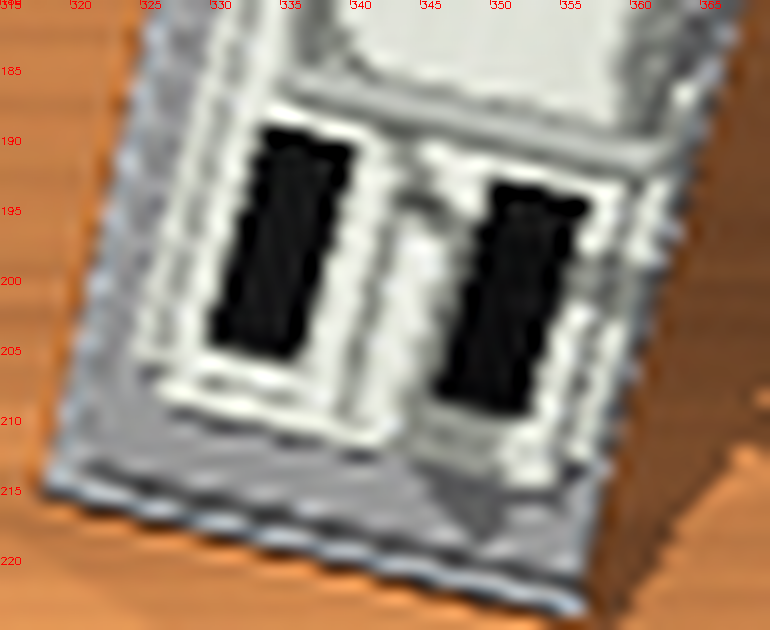

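```bash
cat > fit2.py <<'E'
from h import *
import pickle,sys
from scipy.optimize import least_squares
from scipy.spatial.transform import Rotation as R
s=pickle.load(open('side0.pkl','rb'));t=pickle.load(open('top0.pkl','rb'))
def Rc(yaw): return R.from_euler('z',yaw).as_matrix()@R.from_euler('y',-np.pi/6).as_matrix()
S=lambda x,y:(s,280+x/14-.5,145+y/14-.5)
T=lambda x,y:(t,315+x/14-.5,180+y/14-.5)
# windows: (xi, yi) xi 0 low 1 up ; yi +1 left outer,+2 left inner,-1 right outer,-2 right inner
ow=[(T(262,125),1,1),(T(355,150),1,2),(T(210,345),0,1),(T(298,360),0,2),(T(495,182),1,-2),(T(590,205),1,-1),(T(435,398),0,-2),(T(525,415),0,-1),
(S(158,305),1,1),(S(235,265),1,2),(S(285,510),0,1),(S(357,462),0,2),(S(415,168),1,-1),(S(538,355),0,-1)]
of=[(S(345,207),(0,6,50)),(S(385,190),(0,-6,50)),(S(500,377),(-52,-6,50)),(S(452,400),(-52,6,50)),(S(300,250),(0,6,10)),(S(405,437),(-52,6,10)),
 (T(385,443),(-52,0,50))]
def W(p,q): return p[:3]+Rc(p[3])@np.array(q,float)
def res(p):
    r=[]
    for (im,u,v),a,b in ow:
        y=np.sign(b)*(p[6] if abs(b)==1 else p[7]); r+=list(proj(im,W(p,(p[4+a],y,10)))[0]-[u,v])
    for (im,u,v),q in of: r+=list(proj(im,W(p,q))[0]-[u,v])
    return r
o=least_squares(res,[570,-240,70,-.21,-40,20,40,10],loss='soft_l1'); print(o.x.round(3)); print(np.round(np.array(res(o.x)).reshape(-1,2),1).tolist())
p=o.x; np.save('carrier.npy',p); Rm=Rc(p[3])
print('fin',W(p,(-26,0,30)).round(1))
def box(x0,x1,y0,y1,z0,z1):
    P=[(x,y,z) for x in (x0,x1) for y in (y0,y1) for z in (z0,z1)]
    return [(P[i],P[j]) for i in range(8) for j in range(i) if sum(a!=b for a,b in zip(P[i],P[j]))==1]
L=[(W(p,a),W(p,b)) for a,b in box(-60,60,-50,50,0,10)+box(-52,0,-6,6,10,50)]
for nm,(a,b),(c,d) in [('barR',(313.8,141.9),(363.3,191.2)),('hingeL',(275.5,131.9),(342,157.3)),('hingeR',(296,122),(369.5,163))]:
    x,_=tri((s,a,b),(t,c,d)); print(nm,x.round(1),(Rm.T@(x-p[:3])).round(1))
# hypothesised bar
for bx in (float(a) for a in sys.argv[1:2]):
  hx=bx+np.sqrt(96.6**2-(75-float(sys.argv[2]))**2); hz=float(sys.argv[2])
  L+=[(W(p,(bx,-40,75)),W(p,(bx,40,75))),(W(p,(hx,-40,hz)),W(p,(hx,40,hz))),(W(p,(bx,-40,75)),W(p,(hx,-40,hz))),(W(p,(bx,40,75)),W(p,(hx,40,hz)))]
  print('bar',W(p,(bx,0,75)).round(1),'hinge',W(p,(hx,0,hz)).round(1))
for im,n,(u0,v0,w,h),sc in [(s,'side',(250,110,90,95),6),(t,'top',(310,140,75,90),6)]:
    c=im['color'][v0:v0+h,u0:u0+w,::-1]; c=cv2.resize(c,None,fx=sc,fy=sc,interpolation=cv2.INTER_CUBIC)
    for a,b in L:
        q=(proj(im,[a,b])-[u0,v0]+.5)*sc
        cv2.line(c,tuple(map(int,q[0])),tuple(map(int,q[1])),(0,0,255),1)
    cv2.imwrite(f'pics/ov_{n}.png',c)
E
python3 fit2.py 35 44; python3 - <<'E'
import cv2,numpy as np
a=cv2.imread('pics/ov_side.png')[:540,:];b=cv2.imread('pics/ov_top.png')
cv2.imwrite('pics/ov.png',cv2.resize(np.hstack([a,b]),(800,436)))
E
```

```text
[ 5.75752e+02 -2.44045e+02  7.36430e+01 -2.19000e-01 -5.03900e+01
  5.84900e+00  4.03650e+01  1.76730e+01]
[[0.2, 0.2], [-0.0, -0.1], [-0.1, -0.3], [-0.0, 0.1], [0.0, -0.1], [-0.3, -0.2], [0.1, -0.4], [0.0, -0.1], [0.2, 0.0], [0.0, -0.0], [0.0, -0.2], [0.2, 0.2], [0.5, -0.3], [0.5, 0.4], [0.1, -0.1], [0.1, -0.4], [0.3, -0.3], [0.9, -0.3], [-1.0, 1.1], [-0.3, 0.9], [-0.9, -0.8]]
fin [ 539.1 -235.9   86.6]
barR [ 562.3 -294.3  144.2] [ 33.3 -52.   62.2]
hingeL [ 666.4 -220.9  176.6] [123.8  42.2  47.4]
hingeR [ 652.2 -311.9  168.5] [124.8 -49.7  37.5]
bar [ 568.7 -242.5  156.1] hinge [ 661.2 -263.   175. ]
```

View pics/ov.png

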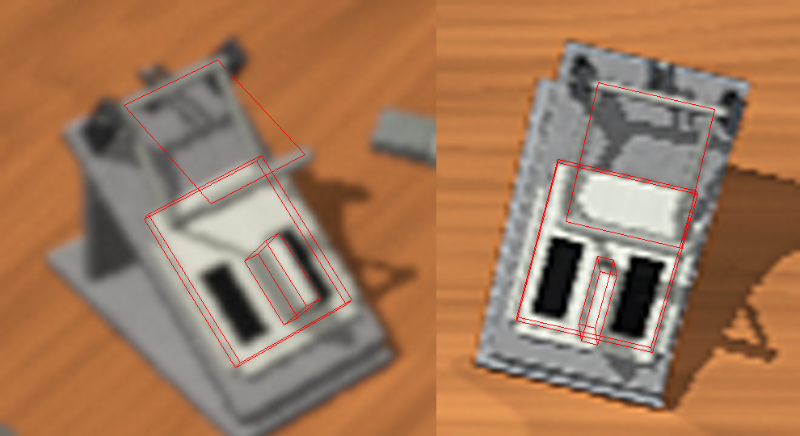

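```bash
python3 - <<'E'
from h import *
import pickle
s=pickle.load(open('side0.pkl','rb'));t=pickle.load(open('top0.pkl','rb'))
c=s['color'][114:174,255:325,::-1]; sc=11
c=cv2.resize(c,None,fx=sc,fy=sc,interpolation=cv2.INTER_LANCZOS4)
pts={'bl':(335.5,185.3),'bm':(349.5,188.3),'br':(363,191),'hl':(342,157.3),'hr':(369,163)}
cols=[(0,0,255),(0,255,255),(0,255,0),(255,255,0),(255,0,0),(255,0,255),(255,255,255),(0,0,0)]
for n,(u,v) in pts.items():
  for i,z in enumerate(range(110,190,10)):
    q=proj(s,atz(t,u,v,z))[0]; x=((q-[255,114]+.5)*sc).astype(int); cv2.circle(c,tuple(map(int,x)),3,cols[i],-1)
cv2.imwrite('pics/epi.png',c)
E
```

```text
(no output)
```

View pics/epi.png

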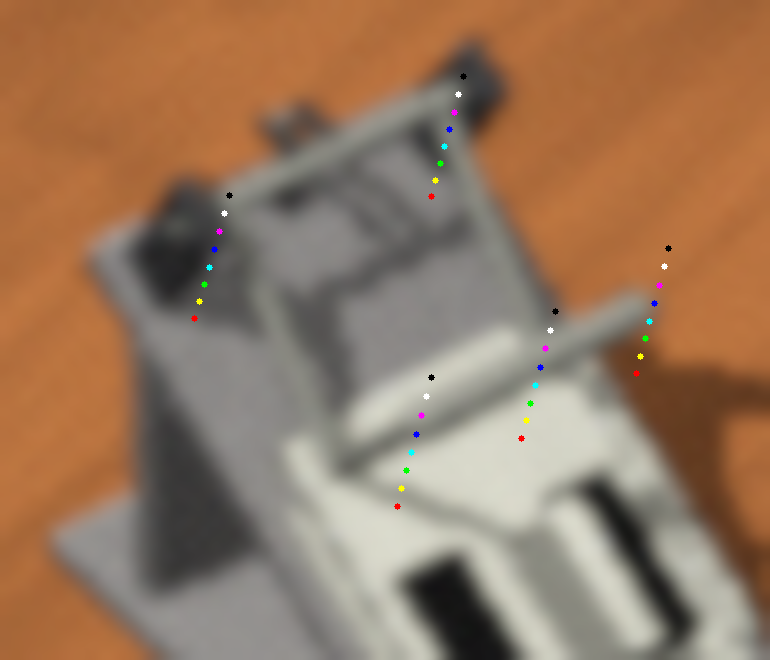

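```bash
python3 - <<'E'
from h import *
import pickle
s=pickle.load(open('side0.pkl','rb'));t=pickle.load(open('top0.pkl','rb'))
c=t['color'][145:205,318:383,::-1]; sc=11
c=cv2.resize(c,None,fx=sc,fy=sc,interpolation=cv2.INTER_LANCZOS4)
cols=[(0,0,255),(0,255,255),(0,255,0),(255,255,0),(255,0,0),(255,0,255),(255,255,255),(0,0,0)]
for (x,y) in [(640,300),(590,325),(550,320),(505,220),(460,130),(345,460),(300,380),(255,290),(430,410)]:
  u=255+x/11-.5; v=114+y/11-.5
  for i,z in enumerate(range(110,190,10)):
    q=proj(t,atz(s,u,v,z))[0]; x=((q-[318,145]+.5)*sc).astype(int); cv2.circle(c,tuple(map(int,x)),3,cols[i],-1)
cv2.imwrite('pics/epi2.png',c)
E
```

```text
(no output)
```

View pics/epi2.png

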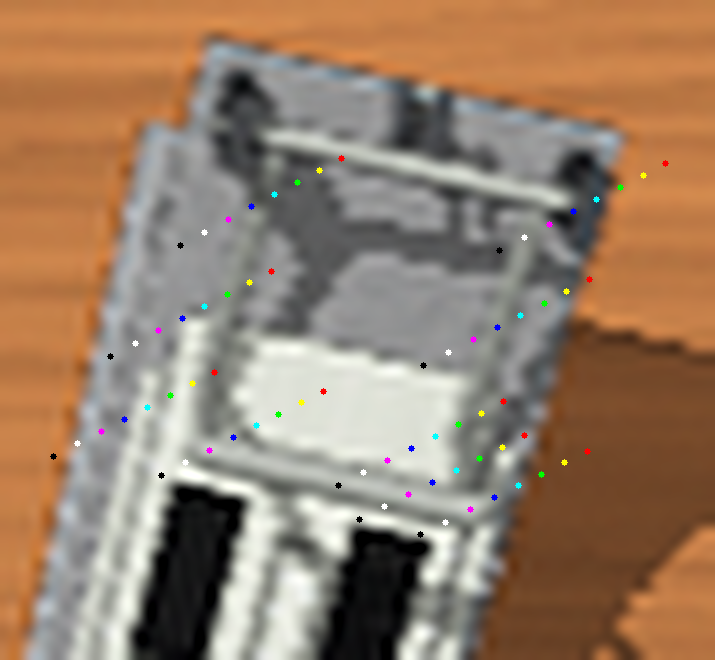

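```bash
cat > fitl.py <<'E'
from h import *
import pickle
from scipy.optimize import least_squares
s=pickle.load(open('side0.pkl','rb'));t=pickle.load(open('top0.pkl','rb'))
S=lambda x,y:(s,85+x/5-.5,180+y/5-.5)
T=lambda x,y:(t,165+x/5-.5,100+y/5-.5)
# q in ledge frame; tray flag
ob=[(S(370,487),(0,100,88),0),(S(615,243),(0,-100,88),0),(S(25,243),(280,100,88),0),(S(278,38),(280,-100,88),0),
(T(42,424),(0,100,88),0),(T(334,404),(0,-100,88),0),(T(32,50),(280,100,88),0),(T(311,32),(280,-100,88),0),
(T(207,541),(-70,0,70),1),(T(65,463),(-10,90,68),1),(T(324,443),(-10,-90,68),1),(S(603,457),(-70,6,70),1),(S(627,443),(-70,-6,70),1),(S(420,512),(-10,90,68),1),(S(640,290),(0,-90,68),1)]
def W(p,q,k): 
    c,d=np.cos(p[2]),np.sin(p[2]); x,y,z=q; x-=k*p[3]; return np.array([p[0]+c*x-d*y,p[1]+d*x+c*y,z])
def res(p): return np.concatenate([proj(im,W(p,q,k))[0]-[u,v] for (im,u,v),q,k in ob])
o=least_squares(res,[600,240,0,10],loss='soft_l1'); p=o.x
print(p.round(3)); print(res(p).reshape(-1,2).round(1).tolist())
print('handle',W(p,(-45,0,50),1).round(1),'handle home',W(p,(-45,0,50),0).round(1))
x,r=tri((s,*S(615,450)[1:]),(t,*T(207,541)[1:])); print('pull end tri',x.round(1),np.round(r,1))
x,r=tri((s,*S(370,487)[1:]),(t,*T(42,424)[1:])); print('ledge corner',x.round(1),np.round(r,1))
np.save('ledge.npy',p)
e=lambda x,y:(255+x/11-.5,114+y/11-.5); f=lambda x,y:(318+x/11-.5,145+y/11-.5)
a,ra=tri((s,*e(640,303)),(t,*f(470,507))); b,rb=tri((s,*e(425,412)),(t,*f(200,458)))
c=np.load('carrier.npy')
from scipy.spatial.transform import Rotation as R
Rm=R.from_euler('z',c[3]).as_matrix()@R.from_euler('y',-np.pi/6).as_matrix()
for v in (a,b,(a+b)/2): print('bar',v.round(1),(Rm.T@(v-c[:3])).round(1))
print(ra,rb)
E
python3 fitl.py
```

```text
[5.97991e+02 2.50734e+02 9.00000e-02 1.40950e+01]
[[-0.1, -0.7], [0.5, -0.6], [-0.1, -0.3], [0.5, -0.5], [-0.3, 0.5], [-0.7, 0.3], [-0.3, -0.1], [-0.3, -0.2], [-2.4, -0.1], [-0.5, 0.7], [-0.6, 1.0], [1.4, -0.3], [-0.5, -0.5], [0.6, -0.1], [-2.3, -1.5]]
handle [539.1 245.4  50. ] handle home [553.2 246.7  50. ]
pull end tri [519.2 238.9  56. ] [2.7 2.7]
ledge corner [591.8 350.5  81.7] [0.8 0.8]
bar [ 559.6 -281.6  158.2] [ 35.7 -40.1  77. ]
bar [ 573.6 -200.1  162.9] [34.5 42.4 83.1]
bar [ 566.6 -240.9  160.5] [35.1  1.1 80.1]
[0.513666620489657, 0.5136666204896918] [1.0139937624558073, 1.0139937624556536]
```

```bash
cat > plan.py <<'E'
from h import *
from scipy.spatial.transform import Rotation as R
def rm(rpy): return R.from_euler('xyz',rpy)   # fixed axes
def go(*targets):
    """targets: (pos, rpy or None, grip)"""
    st=read_state(); p=np.array(st['eef_pos']); r=rm(st['tool_rot'])
    for pos,rpy,g in targets:
        d=r.inv().apply(np.array(pos,float)-p); rv=(r.inv()*rm(rpy)).as_rotvec() if rpy is not None else np.zeros(3)
        print(dict(zip(['x','y','z','ax','ay','az','grip'],[*d.round(1).tolist(),*rv.round(3).tolist(),g])), 'dist',round(float(np.linalg.norm(d))),'ang',round(float(np.linalg.norm(rv)),2))
def show():
    st=read_state(); print({k:(np.round(st[k],3).tolist()) for k in ('clock','qpos','eef_pos','tool_rot','force','width')})
E
python3 -c "
from plan import *
D=-np.pi/2
go(([430,-230,300],[D,0,-0.6],85),([538,243.5,200],[D,0,1.66],85),([538,243.5,200],[D,0,-1.48],85))"
```

```text
{'x': -252.6, 'y': -58.1, 'z': 283.2, 'ax': -0.0, 'ay': -0.511, 'az': -0.002, 'grip': 85} dist 384 ang 0.51
{'x': -628.8, 'y': 42.5, 'z': 590.1, 'ax': -0.002, 'ay': -2.771, 'az': -0.0, 'grip': 85} dist 863 ang 2.77
{'x': -628.8, 'y': 42.5, 'z': 590.1, 'ax': 0.0, 'ay': 0.369, 'az': -0.002, 'grip': 85} dist 863 ang 0.37
```

```bash
python3 -m jog '[{"x":-63,"y":-60,"z":70,"ay":-0.15,"grip":85},{"x":-125,"y":-60,"z":140,"ay":-0.3,"grip":85},{"x":-190,"y":-60,"z":210,"ay":-0.45,"grip":85},{"x":-252,"y":-60,"z":280,"ay":-0.6,"grip":85},{"x":-252,"y":-60,"z":280,"ay":-0.75,"grip":85}]'; python3 -c "
from plan import *
show()
D=-np.pi/2
go(([500,0,300],[D,0,0.5],85),([538,243.5,200],[D,0,1.66],85))"
```

```text
{'clock': 0.1, 'qpos': [1.045, 0.629, 0.038, 1.518, -0.027, 0.996, -0.02], 'eef_pos': [288.243, -581.984, 241.474], 'tool_rot': [-1.571, 0.002, -1.111], 'force': [0.342, -0.114, 0.205], 'width': 85.7}
{'x': -427.7, 'y': -57.8, 'z': 448.0, 'ax': -0.001, 'ay': -1.611, 'az': -0.001, 'grip': 85} dist 622 ang 1.61
{'x': -628.8, 'y': 42.5, 'z': 590.1, 'ax': -0.002, 'ay': -2.771, 'az': -0.0, 'grip': 85} dist 863 ang 2.77$[0]: bad value
```

```bash
python3 -m jog '[{"x":-63,"y":-60,"z":70,"ax":0,"ay":-0.15,"az":0,"grip":85},{"x":-125,"y":-60,"z":140,"ax":0,"ay":-0.3,"az":0,"grip":85},{"x":-190,"y":-60,"z":210,"ax":0,"ay":-0.45,"az":0,"grip":85},{"x":-252,"y":-60,"z":280,"ax":0,"ay":-0.6,"az":0,"grip":85},{"x":-252,"y":-60,"z":280,"ax":0,"ay":-0.75,"az":0,"grip":85}]'; python3 -c "
from plan import *
show()
D=-np.pi/2
go(([500,0,300],[D,0,0.5],85),([538,243.5,200],[D,0,1.66],85))"
```

```text
clock: 0.6
eef_pos: [377.5, -357.1, 293.0]
tool_rot: [-1.571, -0.0, -0.355]
force: [0.7, -1.1, 0.0]
width: 85.2
{'clock': 0.6, 'qpos': [0.839, 0.387, -0.189, 1.808, 0.087, 0.955, 0.258], 'eef_pos': [377.508, -357.13, 292.997], 'tool_rot': [-1.571, -0.0, -0.355], 'force': [0.731, -1.058, 0.019], 'width': 85.198}
{'x': -9.3, 'y': -7.0, 'z': 377.4, 'ax': 0.0, 'ay': -0.855, 'az': -0.0, 'grip': 85} dist 378 ang 0.86
{'x': -58.3, 'y': 92.9, 'z': 619.0, 'ax': 0.0, 'ay': -2.015, 'az': -0.0, 'grip': 85} dist 629 ang 2.02
```

```bash
python3 -m jog '[{"x":0,"y":0,"z":60,"ax":0,"ay":-0.15,"az":0,"grip":85},{"x":0,"y":0,"z":110,"ax":0,"ay":-0.3,"az":0,"grip":85},{"x":-5,"y":0,"z":160,"ax":0,"ay":-0.45,"az":0,"grip":85},{"x":-8,"y":0,"z":210,"ax":0,"ay":-0.6,"az":0,"grip":85},{"x":-10,"y":0,"z":260,"ax":0,"ay":-0.75,"az":0,"grip":85}]'; python3 -c "
from plan import *
show()
D=-np.pi/2
go(([538,243.5,150],[D,0,1.66],85))"
```

```text
clock: 1.1
eef_pos: [456.4, -120.3, 292.9]
tool_rot: [-1.571, 0.0, 0.395]
force: [1.3, -0.0, -0.6]
width: 85.1
{'clock': 1.1, 'qpos': [0.532, 0.336, -0.445, 1.919, 0.179, 0.925, 0.396], 'eef_pos': [456.41, -120.326, 292.891], 'tool_rot': [-1.571, 0.0, 0.395], 'force': [1.345, -0.041, -0.592], 'width': 85.099}
{'x': 215.3, 'y': 142.8, 'z': 304.5, 'ax': 0.0, 'ay': -1.265, 'az': -0.0, 'grip': 85} dist 399 ang 1.27
```

```bash
python3 -m jog '[{"x":215,"y":110,"z":304,"ax":0,"ay":-1.265,"az":0,"grip":85},{"x":215,"y":110,"z":304,"ax":0,"ay":-1.265,"az":0,"grip":85},{"x":215,"y":110,"z":304,"ax":0,"ay":-1.265,"az":0,"grip":85},{"x":215,"y":110,"z":304,"ax":0,"ay":-1.265,"az":0,"grip":85},{"x":215,"y":110,"z":304,"ax":0,"ay":-1.265,"az":0,"grip":85}]'; python3 -c "
from plan import *
D=-np.pi/2
go(([538,243.5,150],[D,0,1.66],85))"
```

```text
clock: 1.6
eef_pos: [510.4, 113.1, 221.3]
tool_rot: [-1.571, 0.0, 1.145]
force: [0.8, -0.6, 0.5]
width: 84.7
{'x': 130.2, 'y': 71.3, 'z': 28.8, 'ax': -0.0, 'ay': -0.515, 'az': -0.0, 'grip': 85} dist 151 ang 0.52
```

```bash
python3 -m jog '[{"x":130,"y":71,"z":29,"ax":0,"ay":-0.515,"az":0,"grip":85},{"x":130,"y":71,"z":29,"ax":0,"ay":-0.515,"az":0,"grip":85},{"x":130,"y":71,"z":29,"ax":0,"ay":-0.515,"az":0,"grip":85},{"x":130,"y":71,"z":29,"ax":0,"ay":-0.515,"az":0,"grip":85},{"x":130,"y":71,"z":29,"ax":0,"ay":-0.515,"az":0,"grip":85}]'; python3 -c "
from plan import *
show()
D=-np.pi/2
go(([538,243.5,42],[D,0,1.66],85))
im=get_image('side');cv2.imwrite('pics/s1.png',cv2.resize(im['color'][120:330,60:340,::-1],(800,600)))
im=get_image('top');cv2.imwrite('pics/t1.png',cv2.resize(im['color'][120:270,140:340,::-1],(800,600)))
"
```

```text
clock: 2.1
eef_pos: [537.3, 242.9, 149.5]
tool_rot: [-1.568, -0.0, 1.657]
force: [0.4, -0.7, 0.1]
width: 85.1
{'clock': 2.1, 'qpos': [-0.062, 0.743, -0.672, 1.764, 0.593, 0.85, 0.645], 'eef_pos': [537.314, 242.917, 149.464], 'tool_rot': [-1.568, -0.0, 1.657], 'force': [0.405, -0.728, 0.054], 'width': 85.051}
{'x': 0.5, 'y': 107.5, 'z': -1.1, 'ax': -0.003, 'ay': -0.003, 'az': 0.0, 'grip': 85} dist 107 ang 0.0
```

View pics/s1.png

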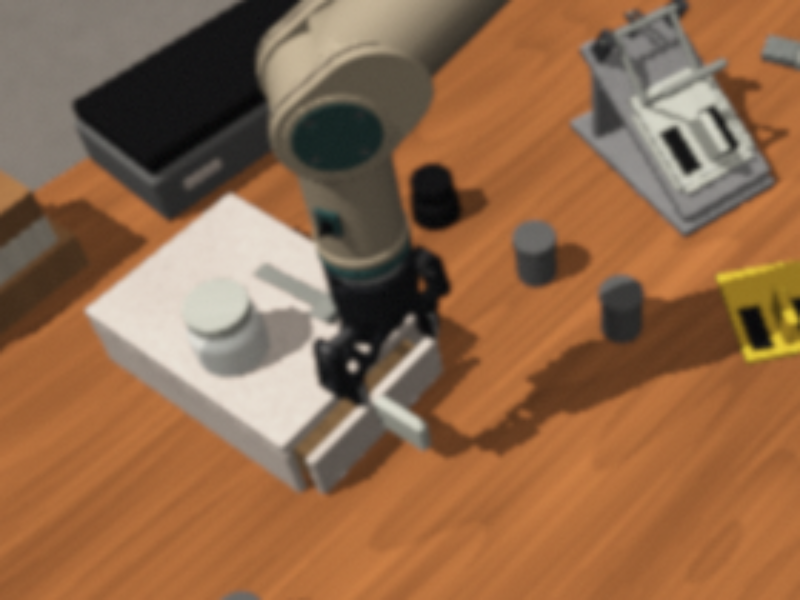

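View pics/t1.png

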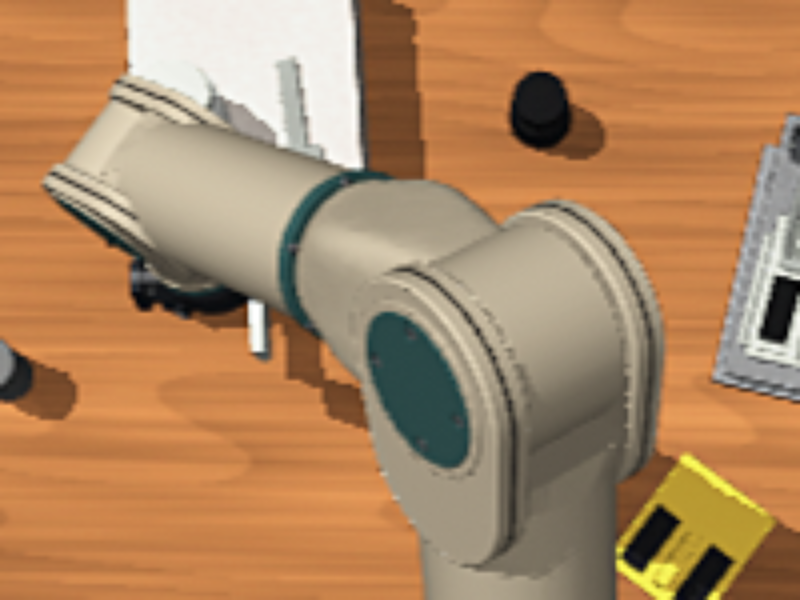

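```bash
python3 -m jog '[{"x":0,"y":40,"z":-1,"ax":0,"ay":0,"az":0,"grip":85},{"x":0,"y":75,"z":-1,"ax":0,"ay":0,"az":0,"grip":85},{"x":0,"y":107,"z":-1,"ax":0,"ay":0,"az":0,"grip":85},{"x":0,"y":107,"z":-1,"ax":0,"ay":0,"az":0,"grip":85},{"x":0,"y":107,"z":-1,"ax":0,"ay":0,"az":0,"grip":85}]'; python3 -m jog '[{"x":0,"y":0,"z":0,"ax":0,"ay":0,"az":0,"grip":0},{"x":0,"y":0,"z":0,"ax":0,"ay":0,"az":0,"grip":0},{"x":0,"y":0,"z":0,"ax":0,"ay":0,"az":0,"grip":0},{"x":0,"y":0,"z":0,"ax":0,"ay":0,"az":0,"grip":0},{"x":0,"y":0,"z":0,"ax":0,"ay":0,"az":0,"grip":0}]'; python3 -c "
from plan import *
show()"
```

```text
clock: 2.7
eef_pos: [540.0, 240.9, 45.0]
tool_rot: [-1.571, 0.0, 1.652]
force: [-0.3, 0.8, -0.6]
width: 85.2
clock: 3.2
eef_pos: [539.6, 245.1, 44.8]
tool_rot: [-1.573, -0.006, 1.655]
force: [-0.5, 15.2, -6.9]
width: 11.8
{'clock': 3.2, 'qpos': [-0.13, 0.881, -0.558, 1.815, 0.725, 0.655, 0.536], 'eef_pos': [539.614, 245.142, 44.828], 'tool_rot': [-1.573, -0.006, 1.655], 'force': [-0.516, 15.154, -6.945], 'width': 11.771}
```

```bash
python3 -m jog '[{"x":4,"y":0,"z":30,"ax":0,"ay":0,"az":0,"grip":0},{"x":4,"y":0,"z":60,"ax":0,"ay":0,"az":0,"grip":0},{"x":4,"y":0,"z":90,"ax":0,"ay":0,"az":0,"grip":0},{"x":4,"y":0,"z":115,"ax":0,"ay":0,"az":0,"grip":0},{"x":4,"y":0,"z":135,"ax":0,"ay":0,"az":0,"grip":0}]';python3 -m jog '[{"x":0,"y":0,"z":10,"ax":0,"ay":0,"az":0,"grip":0},{"x":0,"y":0,"z":18,"ax":0,"ay":0,"az":0,"grip":0},{"x":0,"y":0,"z":21,"ax":0,"ay":0,"az":0,"grip":0},{"x":0,"y":0,"z":21,"ax":0,"ay":0,"az":0,"grip":0}]'; python3 -c "
from plan import *
show()"
```

```text
clock: 3.7
eef_pos: [404.6, 232.7, 44.9]
tool_rot: [-1.573, 0.003, 1.655]
force: [3.6, -4.3, 2.8]
width: 11.0
clock: 4.1
eef_pos: [385.1, 230.8, 44.8]
tool_rot: [-1.573, 0.004, 1.654]
force: [1.6, -6.0, 8.3]
width: 11.0
{'clock': 4.1, 'qpos': [-0.343, 0.744, -0.387, 2.205, 0.868, 0.348, 0.182], 'eef_pos': [385.053, 230.829, 44.819], 'tool_rot': [-1.573, 0.004, 1.654], 'force': [1.603, -5.958, 8.252], 'width': 11.004}
```

```bash
python3 -m jog '[{"x":0,"y":0,"z":0,"ax":0,"ay":0,"az":0,"grip":60},{"x":0,"y":0,"z":0,"ax":0,"ay":0,"az":0,"grip":60},{"x":0,"y":0,"z":0,"ax":0,"ay":0,"az":0,"grip":60},{"x":0,"y":0,"z":0,"ax":0,"ay":0,"az":0,"grip":60}]';python3 -m jog '[{"x":0,"y":-40,"z":0,"ax":0,"ay":0,"az":0,"grip":60},{"x":0,"y":-90,"z":0,"ax":0,"ay":0,"az":0,"grip":60},{"x":0,"y":-140,"z":-20,"ax":0,"ay":0,"az":0,"grip":60},{"x":-30,"y":-190,"z":-50,"ax":0,"ay":0.15,"az":0,"grip":60},{"x":-60,"y":-230,"z":-80,"ax":0,"ay":0.3,"az":0,"grip":60}]'; python3 -c "
from plan import *
show()
D=-np.pi/2
go(([560,-100,300],[D,0,0.6],85),([566.6,-241,300],[D,0,-0.219],85))
im=get_image('side');cv2.imwrite('pics/s2.png',cv2.resize(im['color'][120:330,60:340,::-1],(800,600)))
"
```

```text
clock: 4.5
eef_pos: [383.5, 233.0, 44.0]
tool_rot: [-1.571, -0.0, 1.654]
force: [-1.0, 0.3, 0.2]
width: 60.1
clock: 5.0
eef_pos: [453.9, 192.5, 257.1]
tool_rot: [-1.571, -0.002, 1.351]
force: [1.1, 0.3, -0.7]
width: 60.1
{'clock': 5.0, 'qpos': [0.05, 0.463, -0.722, 1.914, 0.383, 0.904, 0.489], 'eef_pos': [453.885, 192.472, 257.099], 'tool_rot': [-1.571, -0.002, 1.351], 'force': [1.143, 0.265, -0.689], 'width': 60.077}
{'x': -262.2, 'y': -43.4, 'z': -167.4, 'ax': -0.001, 'ay': 0.751, 'az': 0.002, 'grip': 85} dist 314 ang 0.75
{'x': -398.3, 'y': -43.7, 'z': -204.6, 'ax': -0.002, 'ay': 1.57, 'az': 0.002, 'grip': 85} dist 450 ang 1.57
```

View pics/s2.png

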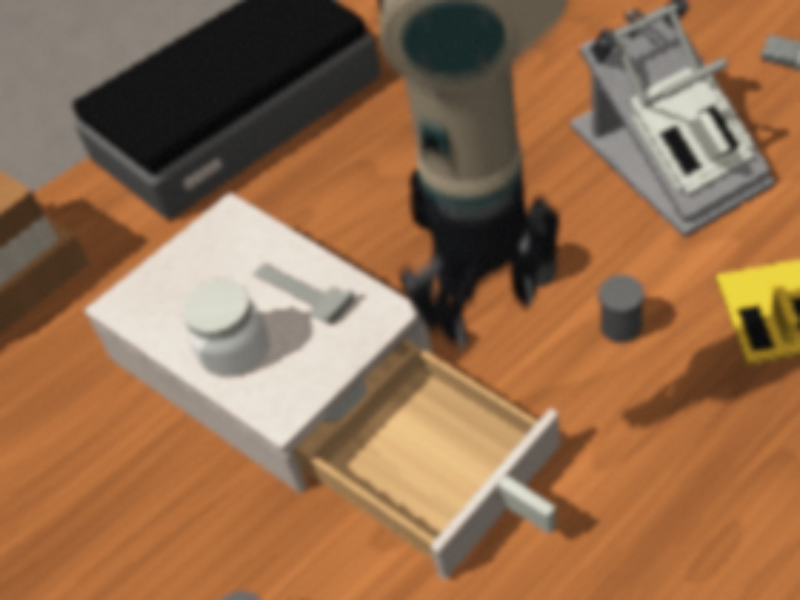

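```bash
python3 -m jog '[{"x":-398,"y":-35,"z":-205,"ax":0,"ay":1.57,"az":0,"grip":50},{"x":-398,"y":-35,"z":-205,"ax":0,"ay":1.57,"az":0,"grip":50},{"x":-398,"y":-35,"z":-205,"ax":0,"ay":1.57,"az":0,"grip":50},{"x":-398,"y":-35,"z":-205,"ax":0,"ay":1.57,"az":0,"grip":50},{"x":-398,"y":-35,"z":-205,"ax":0,"ay":1.57,"az":0,"grip":50}]'; python3 -c "
from plan import *
show()
D=-np.pi/2
go(([566.6,-241,240],[D,0,-0.219],50))
"
```

```text
clock: 5.55
eef_pos: [517.4, -50.9, 274.2]
tool_rot: [-1.571, 0.0, 0.599]
force: [1.3, 1.2, 0.2]
width: 50.3
{'clock': 5.55, 'qpos': [0.394, 0.44, -0.501, 1.827, 0.256, 0.939, 0.379], 'eef_pos': [517.351, -50.885, 274.201], 'tool_rot': [-1.571, 0.0, 0.599], 'force': [1.282, 1.171, 0.18], 'width': 50.289}
{'x': -66.4, 'y': 34.2, 'z': -184.8, 'ax': -0.0, 'ay': 0.818, 'az': -0.0, 'grip': 50} dist 199 ang 0.82
```

```bash
python3 -m jog '[{"x":-66,"y":34,"z":-185,"ax":0,"ay":0.818,"az":0,"grip":50},{"x":-66,"y":34,"z":-185,"ax":0,"ay":0.818,"az":0,"grip":50},{"x":-66,"y":34,"z":-185,"ax":0,"ay":0.818,"az":0,"grip":50},{"x":-66,"y":34,"z":-185,"ax":0,"ay":0.818,"az":0,"grip":50},{"x":-66,"y":34,"z":-185,"ax":0,"ay":0.818,"az":0,"grip":50}]';python3 -m jog '[{"x":0,"y":0,"z":0,"ax":0,"ay":0.1,"az":0,"grip":50},{"x":0,"y":0,"z":0,"ax":0,"ay":0.068,"az":0,"grip":50}]'; python3 -c "
from plan import *
show()
D=-np.pi/2
go(([566.6,-241,150],[D,0,-0.219],50))
import pickle
for n,(u,v,w,h) in dict(side=(250,100,112,84),top=(300,140,112,84)).items():
  im=get_image(n);cv2.imwrite(f'pics/{n}3.png',cv2.resize(im['color'][v:v+h,u:u+w,::-1],(784,588),interpolation=cv2.INTER_CUBIC))
  print(n,[(proj(im,q)[0]-[u,v])*7 for q in ([566.6,-241,158],read_state()['eef_pos'])])
"
```

```text
clock: 6.05
eef_pos: [566.8, -247.8, 237.6]
tool_rot: [-1.576, 0.002, -0.162]
force: [-1.6, 0.2, 0.6]
width: 50.1
clock: 6.25
eef_pos: [567.9, -238.5, 239.4]
tool_rot: [-1.571, 0.001, -0.212]
force: [0.5, -0.3, 0.6]
width: 50.2
{'clock': 6.25, 'qpos': [0.498, 0.59, -0.237, 1.615, 0.16, 0.957, -0.005], 'eef_pos': [567.914, -238.511, 239.394], 'tool_rot': [-1.571, 0.001, -0.212], 'force': [0.453, -0.306, 0.636], 'width': 50.23}
{'x': -0.6, 'y': 89.4, 'z': -2.7, 'ax': 0.0, 'ay': 0.007, 'az': -0.001, 'grip': 50} dist 89 ang 0.01
side [array([371.76321362, 325.70201646]), array([374.63027984, 186.84659953])]
top [array([334.80919959, 339.49347311]), array([361.72843421, 288.61366116])]
```

View pics/side3.png

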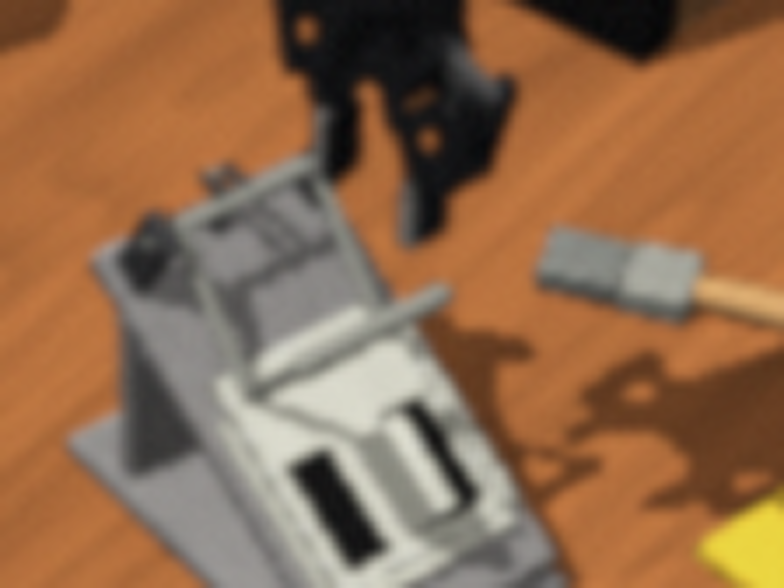

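View pics/top3.png

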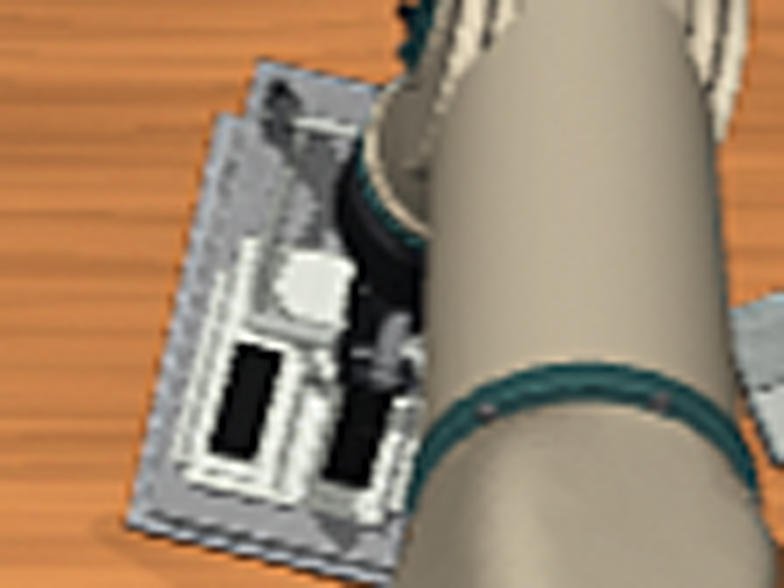

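```bash
python3 -m jog '[{"x":0,"y":35,"z":-2,"ax":0,"ay":0,"az":0,"grip":50},{"x":0,"y":65,"z":-2,"ax":0,"ay":0,"az":0,"grip":50},{"x":0,"y":89,"z":-2,"ax":0,"ay":0,"az":0,"grip":50},{"x":0,"y":89,"z":-2,"ax":0,"ay":0,"az":0,"grip":50}]'; python3 -c "
from plan import *
show()
for n,(u,v,w,h) in dict(side=(250,100,112,84)).items():
  im=get_image(n);cv2.imwrite(f'pics/{n}4.png',cv2.resize(im['color'][v:v+h,u:u+w,::-1],(784,588),interpolation=cv2.INTER_CUBIC))
"
```

```text
clock: 6.75
eef_pos: [565.3, -239.4, 148.0]
tool_rot: [-1.569, 0.007, -0.211]
force: [-0.2, -0.2, -0.1]
width: 50.0
{'clock': 6.75, 'qpos': [0.487, 0.698, -0.215, 1.7, 0.197, 0.772, -0.033], 'eef_pos': [565.256, -239.423, 148.005], 'tool_rot': [-1.569, 0.007, -0.211], 'force': [-0.214, -0.247, -0.118], 'width': 50.046}
```

View pics/side4.png

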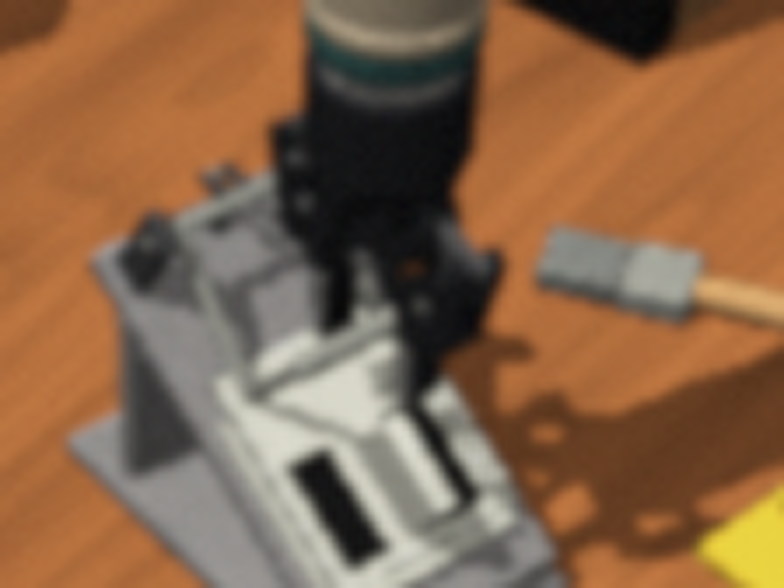

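```bash
python3 -m jog '[{"x":0,"y":0,"z":0,"ax":0,"ay":0,"az":0,"grip":0},{"x":0,"y":0,"z":0,"ax":0,"ay":0,"az":0,"grip":0},{"x":0,"y":0,"z":0,"ax":0,"ay":0,"az":0,"grip":0},{"x":0,"y":0,"z":0,"ax":0,"ay":0,"az":0,"grip":0}]'; python3 -c "
from plan import *
show()
for n,(u,v,w,h) in dict(side=(250,100,112,84)).items():
  im=get_image(n);cv2.imwrite(f'pics/{n}5.png',cv2.resize(im['color'][v:v+h,u:u+w,::-1],(784,588),interpolation=cv2.INTER_CUBIC))
p=read_state()['eef_pos']; h0=p+0
a0=np.pi+.15
for th in (.2,.4,.6,.8,1.0,1.2,1.4,1.6,1.75):
  d=96.6*np.array([np.cos(a0-th)-np.cos(a0),np.sin(a0-th)-np.sin(a0)]); print(th,'x',d[0].round(1),'y',(-d[1]).round(1))
"
```

```text
clock: 7.2
eef_pos: [568.6, -240.9, 152.9]
tool_rot: [-1.571, -0.003, -0.214]
force: [-1.9, 0.1, 6.7]
width: 9.9
{'clock': 7.2, 'qpos': [0.487, 0.692, -0.215, 1.695, 0.196, 0.773, -0.034], 'eef_pos': [568.585, -240.947, 152.889], 'tool_rot': [-1.571, -0.003, -0.214], 'force': [-1.884, 0.115, 6.674], 'width': 9.909}
0.2 x -1.0 y -19.3
0.4 x 1.9 y -38.3
0.6 x 8.5 y -56.5
0.8 x 18.6 y -72.9
1.0 x 31.8 y -87.0
1.2 x 47.4 y -98.2
1.4 x 65.1 y -106.1
1.6 x 83.9 y -110.3
1.75 x 98.3 y -111.0
```

View pics/side5.png

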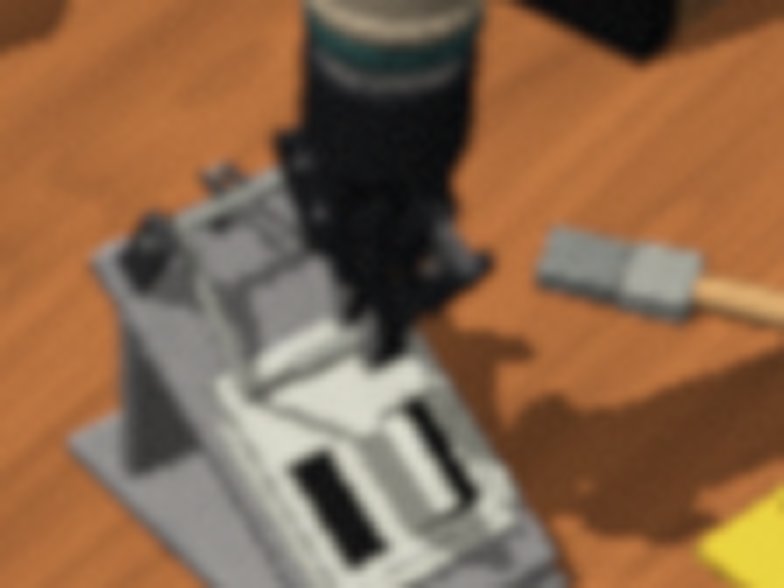

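```bash
python3 -m jog '[{"x":0,"y":-10,"z":0,"ax":0,"ay":0,"az":0,"grip":0},{"x":-1,"y":-19,"z":0,"ax":0,"ay":0,"az":0,"grip":0},{"x":0,"y":-29,"z":0,"ax":0,"ay":0,"az":0,"grip":0},{"x":2,"y":-38,"z":0,"ax":0,"ay":0,"az":0,"grip":0}]'; python3 -c "
from plan import *
show()
for n,(u,v,w,h) in dict(side=(250,100,112,84)).items():
  im=get_image(n);cv2.imwrite(f'pics/{n}6.png',cv2.resize(im['color'][v:v+h,u:u+w,::-1],(784,588),interpolation=cv2.INTER_CUBIC))
"
```

```text
clock: 7.65
eef_pos: [569.1, -241.1, 188.8]
tool_rot: [-1.57, 0.002, -0.214]
force: [3.0, -1.5, -12.8]
width: 9.6
{'clock': 7.65, 'qpos': [0.494, 0.65, -0.226, 1.66, 0.18, 0.854, -0.02], 'eef_pos': [569.068, -241.055, 188.85], 'tool_rot': [-1.57, 0.002, -0.214], 'force': [3.035, -1.527, -12.813], 'width': 9.629}
```

View pics/side6.png

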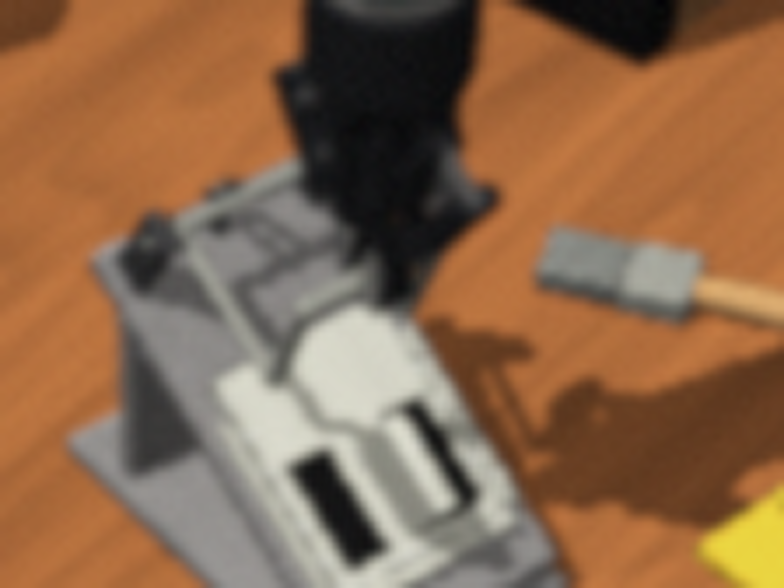

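```bash
python3 -m jog '[{"x":3,"y":-9,"z":0,"ax":0,"ay":0,"az":0,"grip":0},{"x":7,"y":-18,"z":0,"ax":0,"ay":0,"az":0,"grip":0},{"x":11,"y":-27,"z":0,"ax":0,"ay":0,"az":0,"grip":0},{"x":17,"y":-35,"z":0,"ax":0,"ay":0,"az":0,"grip":0},{"x":23,"y":-42,"z":0,"ax":0,"ay":0,"az":0,"grip":0}]'; python3 -m jog '[{"x":7,"y":-7,"z":0,"ax":0,"ay":0,"az":0,"grip":0},{"x":15,"y":-13,"z":0,"ax":0,"ay":0,"az":0,"grip":0},{"x":22,"y":-18,"z":0,"ax":0,"ay":0,"az":0,"grip":0},{"x":31,"y":-22,"z":0,"ax":0,"ay":0,"az":0,"grip":0},{"x":40,"y":-26,"z":0,"ax":0,"ay":0,"az":0,"grip":0}]'; python3 -c "
from plan import *
show()
for n,(u,v,w,h) in dict(side=(250,80,112,84)).items():
  im=get_image(n);cv2.imwrite(f'pics/{n}7.png',cv2.resize(im['color'][v:v+h,u:u+w,::-1],(784,588),interpolation=cv2.INTER_CUBIC))
"
```

```text
clock: 8.2
eef_pos: [587.2, -245.2, 231.7]
tool_rot: [-1.571, 0.012, -0.215]
force: [-13.3, 2.4, -0.7]
width: 9.8
clock: 8.7
eef_pos: [631.5, -255.1, 264.4]
tool_rot: [-1.573, -0.004, -0.215]
force: [-5.8, 1.0, 13.1]
width: 9.8
{'clock': 8.7, 'qpos': [0.47, 0.662, -0.232, 1.393, 0.161, 1.101, -0.002], 'eef_pos': [631.479, -255.08, 264.369], 'tool_rot': [-1.573, -0.004, -0.215], 'force': [-5.829, 1.038, 13.105], 'width': 9.825}
```

View pics/side7.png

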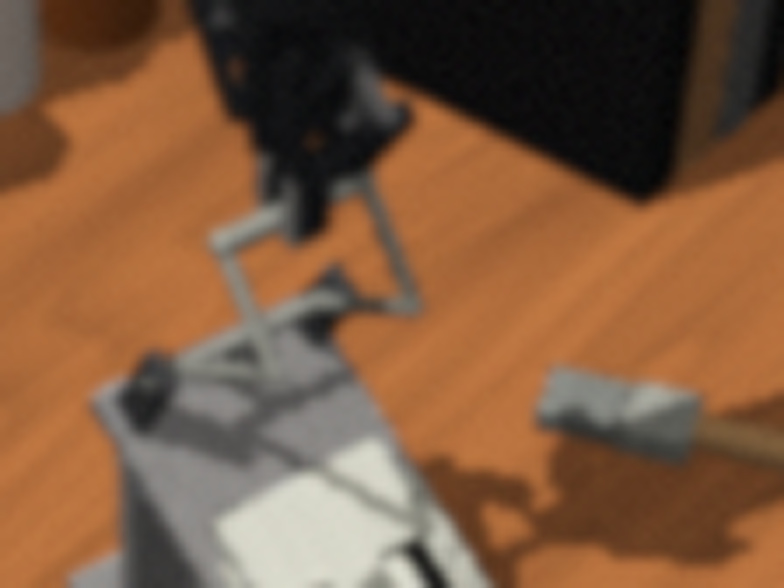

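```bash
python3 -m jog '[{"x":9,"y":-1,"z":0,"ax":0,"ay":0,"az":0,"grip":0},{"x":18,"y":-2,"z":0,"ax":0,"ay":0,"az":0,"grip":0},{"x":27,"y":-2,"z":0,"ax":0,"ay":0,"az":0,"grip":0},{"x":34,"y":-1,"z":0,"ax":0,"ay":0,"az":0,"grip":0},{"x":34,"y":-1,"z":0,"ax":0,"ay":0,"az":0,"grip":0}]'; python3 -c "
from plan import *
show()
"
```

```text
clock: 9.25
eef_pos: [671.5, -264.0, 266.3]
tool_rot: [-1.573, -0.02, -0.215]
force: [4.2, -3.5, 10.9]
width: 9.5
{'clock': 9.25, 'qpos': [0.452, 0.718, -0.228, 1.272, 0.165, 1.149, -0.001], 'eef_pos': [671.534, -264.028, 266.288], 'tool_rot': [-1.573, -0.02, -0.215], 'force': [4.171, -3.541, 10.871], 'width': 9.471}
```

```bash
python3 -m jog '[{"x":0,"y":0,"z":0,"ax":0,"ay":0,"az":0,"grip":40},{"x":0,"y":0,"z":0,"ax":0,"ay":0,"az":0,"grip":40},{"x":0,"y":0,"z":0,"ax":0,"ay":0,"az":0,"grip":40},{"x":0,"y":-30,"z":0,"ax":0,"ay":0,"az":0,"grip":40},{"x":0,"y":-70,"z":0,"ax":0,"ay":0,"az":0,"grip":40}]'; python3 -m jog '[{"x":-40,"y":-20,"z":0,"ax":0,"ay":0,"az":0,"grip":60},{"x":-80,"y":-20,"z":0,"ax":0,"ay":0,"az":0,"grip":60},{"x":-130,"y":-20,"z":0,"ax":0,"ay":0,"az":0,"grip":60},{"x":-180,"y":-20,"z":0,"ax":0,"ay":0,"az":0,"grip":60}]';python3 -c "
from plan import *
show()
import pickle
for n,(u,v,w,h) in dict(side=(250,90,112,84),top=(300,140,112,84)).items():
  im=get_image(n);pickle.dump(im,open(n+'8.pkl','wb'));cv2.imwrite(f'pics/{n}8.png',cv2.resize(im['color'][v:v+h,u:u+w,::-1],(784,588),interpolation=cv2.INTER_CUBIC))
"
```

```text
clock: 9.75
eef_pos: [663.8, -261.1, 327.7]
tool_rot: [-1.57, 0.004, -0.213]
force: [0.4, -0.1, 0.7]
width: 39.9
clock: 10.15
eef_pos: [487.4, -222.8, 349.3]
tool_rot: [-1.571, -0.002, -0.213]
force: [0.3, -0.9, 0.5]
width: 60.3
{'clock': 10.15, 'qpos': [0.561, 0.362, -0.261, 1.681, 0.102, 1.11, 0.057], 'eef_pos': [487.356, -222.833, 349.266], 'tool_rot': [-1.571, -0.002, -0.213], 'force': [0.276, -0.918, 0.499], 'width': 60.301}
```

View pics/side8.png

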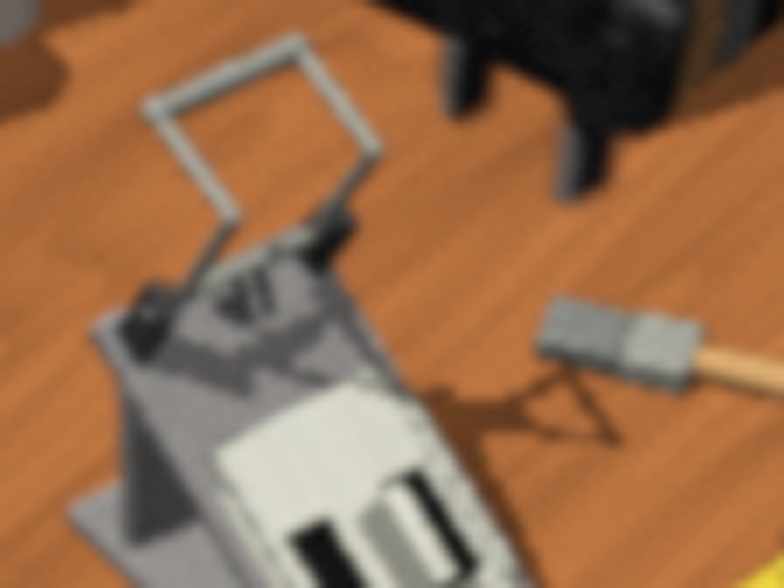

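View pics/top8.png

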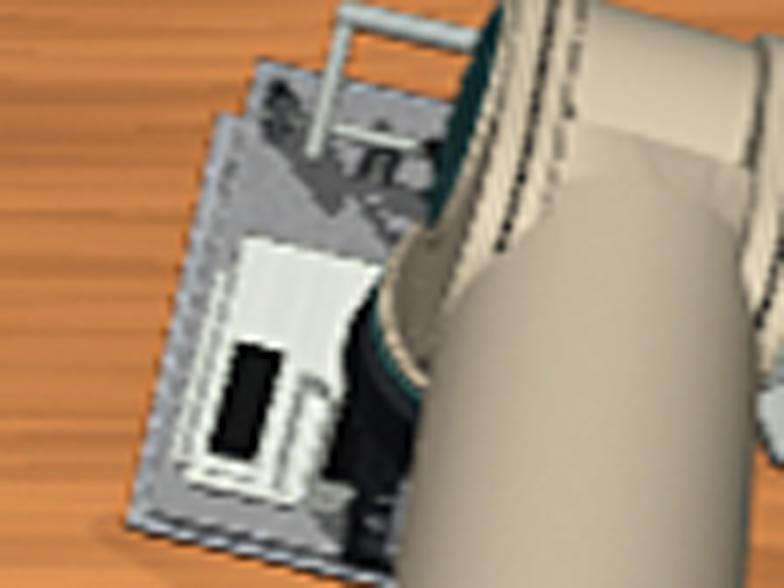

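```bash
python3 - <<'E'
from h import *
import pickle
from scipy.spatial.transform import Rotation as R
s=pickle.load(open('side8.pkl','rb'));t=pickle.load(open('top8.pkl','rb'))
c=np.load('carrier.npy'); Rm=R.from_euler('z',c[3]).as_matrix()@R.from_euler('y',-np.pi/6).as_matrix()
W=lambda *q:c[:3]+Rm@np.array(q,float)
S=lambda x,y:(s,280+x/14-.5,145+y/14-.5)
T=lambda x,y:(t,315+x/14-.5,180+y/14-.5)
for a,b in [(S(158,305),T(262,125)),(S(235,265),T(355,150)),(S(285,510),T(210,345)),(S(357,462),T(298,360)),(S(415,168),T(590,205)),(S(538,355),T(525,415))]:
    x,r=tri(a,b); print(x.round(1),np.round(r,1),(Rm.T@(x-c[:3])).round(1))
print([ (proj(im,W(60,50,10))[0]).round(1) for im in (s,t)], proj(s,W(60,-50,10)).round(1))
for im,n,(u0,v0,w,h) in [(s,'side',(270,130,60,60)),(t,'top',(315,165,60,60))]:
    g=cv2.resize(im['color'][v0:v0+h,u0:u0+w,::-1],None,fx=10,fy=10,interpolation=cv2.INTER_CUBIC)
    def L(P,col):
        q=((proj(im,[W(*p) for p in P])-[u0,v0]+.5)*10).astype(int); cv2.polylines(g,[q],True,col,1)
    L([(60,50,10),(60,-50,10),(-60,-50,10),(-60,50,10)],(0,0,255)); L([(0,6,50),(0,-6,50),(-52,-6,50),(-52,6,50)],(0,0,255)); L([(0,6,10),(0,-6,10),(-52,-6,10),(-52,6,10)],(255,0,0))
    cv2.imwrite(f'pics/c_{n}.png',g)
a=cv2.imread('pics/c_side.png');b=cv2.imread('pics/c_top.png'); cv2.imwrite('pics/c.png',cv2.resize(np.hstack([a,b]),(800,400),interpolation=cv2.INTER_AREA))
E
```

```text
[ 585.1 -204.    85.5] [0.2 0.2] [ 6.3 41.1 10.1]
[ 579.5 -226.8   85.2] [0.2 0.2] [ 5.7 17.7 10.1]
[ 536.5 -194.2   56.2] [0.5 0.5] [-51.3  40.1   9.5]
[ 532.3 -216.    58.2] [0.3 0.3] [-49.7  18.   10.9]
[ 568.4 -284.7   81.7] [1.4 1.4] [  5.4 -41.3   6.2]
[ 519.6 -271.8   59.5] [1.1 1.1] [-49.3 -39.3  12.1]
[array([280.1, 153.7]), array([334.6, 173.1])] [[303.5 141.6]]
```

View pics/c_side.png

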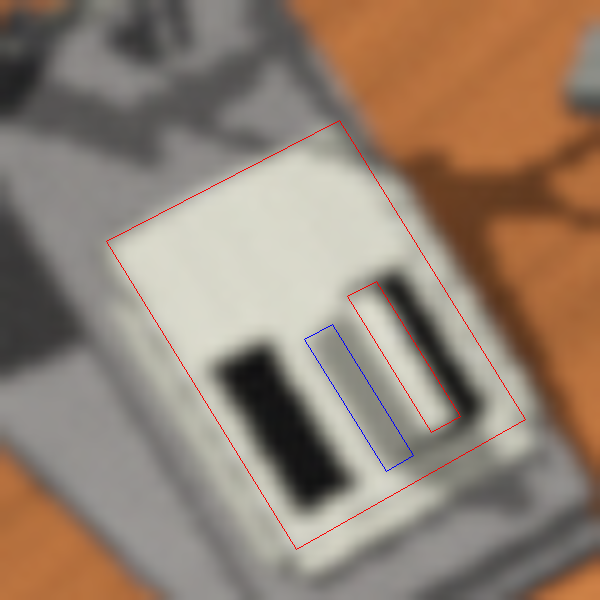

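View pics/c_top.png

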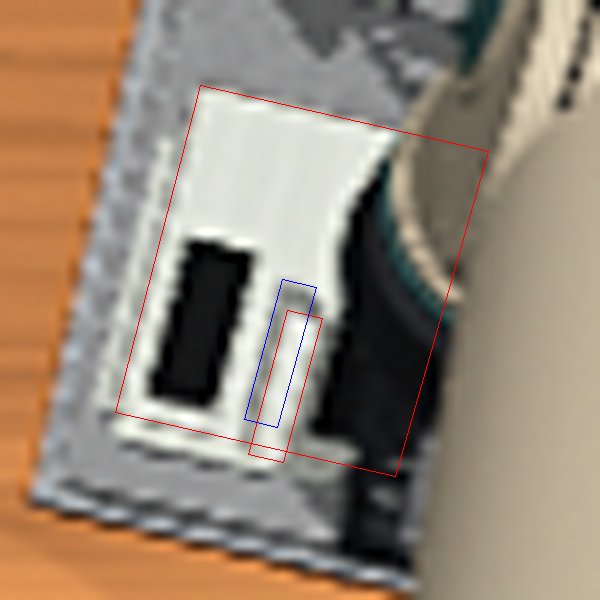

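```bash
cat > ctgt.py <<'E'
from plan import *
c=np.load('carrier.npy'); Rm=R.from_euler('z',c[3]).as_matrix()@R.from_euler('y',-np.pi/6).as_matrix()
W=lambda *q:c[:3]+Rm@np.array(q,float)
A=R.from_matrix(np.column_stack([Rm[:,1],-Rm[:,2],-Rm[:,0]])); rA=A.as_euler('xyz')
B=R.from_matrix(np.column_stack([-Rm[:,1],-Rm[:,2],Rm[:,0]])); rB=B.as_euler('xyz')
E
python3 -c "
from ctgt import *
print(W(-28,0,29),W(-28,0,120),rA,rB)
go((W(-28,0,120),rA,60),(W(-28,0,120),rB,60))"
```

```text
[ 537.92544187 -235.64216086   84.75772953] [ 493.50823192 -225.77496975  163.56604127] [-2.0943951   0.          1.35219818] [-1.04719755  0.         -1.78939447]
{'x': 15.0, 'y': 184.5, 'z': -1.0, 'ax': -0.416, 'ay': -1.527, 'az': -0.417, 'grip': 60} dist 185 ang 1.64
{'x': 15.0, 'y': 184.5, 'z': -1.0, 'ax': 0.417, 'ay': 1.534, 'az': -0.417, 'grip': 60} dist 185 ang 1.64
```

```bash
python3 -m jog '[{"x":10,"y":60,"z":0,"ax":-0.416,"ay":-1.527,"az":-0.417,"grip":60},{"x":10,"y":60,"z":0,"ax":-0.416,"ay":-1.527,"az":-0.417,"grip":60},{"x":10,"y":60,"z":0,"ax":-0.416,"ay":-1.527,"az":-0.417,"grip":60},{"x":10,"y":60,"z":0,"ax":-0.416,"ay":-1.527,"az":-0.417,"grip":60},{"x":10,"y":60,"z":0,"ax":-0.416,"ay":-1.527,"az":-0.417,"grip":60}]';python3 -c "
from ctgt import *
show()
go((W(-28,0,120),rA,60))"
```

```text
clock: 10.75
eef_pos: [499.8, -225.1, 289.4]
tool_rot: [-1.815, -0.112, 0.511]
force: [0.2, -1.1, 0.1]
width: 59.9
{'clock': 10.75, 'qpos': [0.603, 0.331, -0.372, 1.969, 0.366, 0.641, 0.49], 'eef_pos': [499.836, -225.109, 289.373], 'tool_rot': [-1.815, -0.112, 0.511], 'force': [0.229, -1.062, 0.125], 'width': 59.896}
{'x': -19.9, 'y': 120.1, 'z': 32.5, 'ax': -0.215, 'ay': -0.82, 'az': -0.218, 'grip': 60} dist 126 ang 0.88
```

```bash
python3 -m jog '[{"x":-20,"y":80,"z":20,"ax":-0.215,"ay":-0.82,"az":-0.218,"grip":60},{"x":-20,"y":80,"z":20,"ax":-0.215,"ay":-0.82,"az":-0.218,"grip":60},{"x":-20,"y":80,"z":20,"ax":-0.215,"ay":-0.82,"az":-0.218,"grip":60},{"x":-20,"y":80,"z":20,"ax":-0.215,"ay":-0.82,"az":-0.218,"grip":60},{"x":-20,"y":80,"z":20,"ax":-0.215,"ay":-0.82,"az":-0.218,"grip":60}]';python3 -c "
from ctgt import *
show()
go((W(-28,0,120),rA,60))"
```

```text
clock: 11.25
eef_pos: [489.6, -231.2, 204.0]
tool_rot: [-2.008, -0.057, 1.073]
force: [-0.2, -0.5, 0.2]
width: 60.2
{'clock': 11.25, 'qpos': [0.798, 0.448, -0.547, 2.248, 1.365, 0.245, 0.104], 'eef_pos': [489.633, -231.224, 204.024], 'tool_rot': [-2.008, -0.057, 1.073], 'force': [-0.249, -0.476, 0.167], 'width': 60.16}
{'x': 4.3, 'y': 37.3, 'z': 16.5, 'ax': -0.078, 'ay': -0.273, 'az': -0.078, 'grip': 60} dist 41 ang 0.29
```

```bash
cat >> ctgt.py <<'E'
rG=np.array([-1.78,0,c[3]+np.pi/2]); ap=rm(rG).apply([0,1,0])
gp=W(-28,0,37)
E
python3 -c "
from ctgt import *
print(ap,gp,gp+8*ap)
go((gp-70*ap,rG,60),(gp+8*ap,rG,60))"
```

```text
[ 0.2027387  -0.04503798 -0.97819661] [ 534.0206322  -234.77471549   91.68593276] [ 535.64254177 -235.13501933   83.8603599 ]
{'x': 11.5, 'y': 51.7, 'z': -5.3, 'ax': 0.234, 'ay': -0.283, 'az': -0.035, 'grip': 60} dist 53 ang 0.37
{'x': 11.6, 'y': 127.6, 'z': 12.9, 'ax': 0.234, 'ay': -0.283, 'az': -0.035, 'grip': 60} dist 129 ang 0.37
```

```bash
python3 -m jog '[{"x":4,"y":10,"z":-5,"ax":0.1,"ay":-0.1,"az":-0.015,"grip":60},{"x":11,"y":35,"z":-5,"ax":0.234,"ay":-0.283,"az":-0.035,"grip":60},{"x":11,"y":51,"z":-5,"ax":0.234,"ay":-0.283,"az":-0.035,"grip":60},{"x":11,"y":51,"z":-5,"ax":0.234,"ay":-0.283,"az":-0.035,"grip":60},{"x":11,"y":51,"z":-5,"ax":0.234,"ay":-0.283,"az":-0.035,"grip":60}]';python3 -c "
from ctgt import *
show()
go((gp-70*ap,rG,60),(gp+8*ap,rG,60))
for n,(u,v,w,h) in dict(side=(250,90,112,84),top=(300,160,112,84)).items():
  im=get_image(n);cv2.imwrite(f'pics/{n}9.png',cv2.resize(im['color'][v:v+h,u:u+w,::-1],(784,588),interpolation=cv2.INTER_CUBIC))
"
```

```text
clock: 11.75
eef_pos: [519.5, -233.1, 159.7]
tool_rot: [-1.779, -0.004, 1.345]
force: [-0.3, -0.3, -0.5]
width: 60.3
{'clock': 11.75, 'qpos': [0.937, 0.682, -0.83, 2.002, 0.907, 0.608, 0.875], 'eef_pos': [519.487, -233.082, 159.692], 'tool_rot': [-1.779, -0.004, 1.345], 'force': [-0.273, -0.325, -0.515], 'width': 60.298}
{'x': 1.5, 'y': -0.5, 'z': -0.1, 'ax': -0.001, 'ay': -0.008, 'az': 0.003, 'grip': 60} dist 2 ang 0.01
{'x': 1.3, 'y': 77.5, 'z': -0.2, 'ax': -0.001, 'ay': -0.008, 'az': 0.003, 'grip': 60} dist 78 ang 0.01
```

View pics/side9.png

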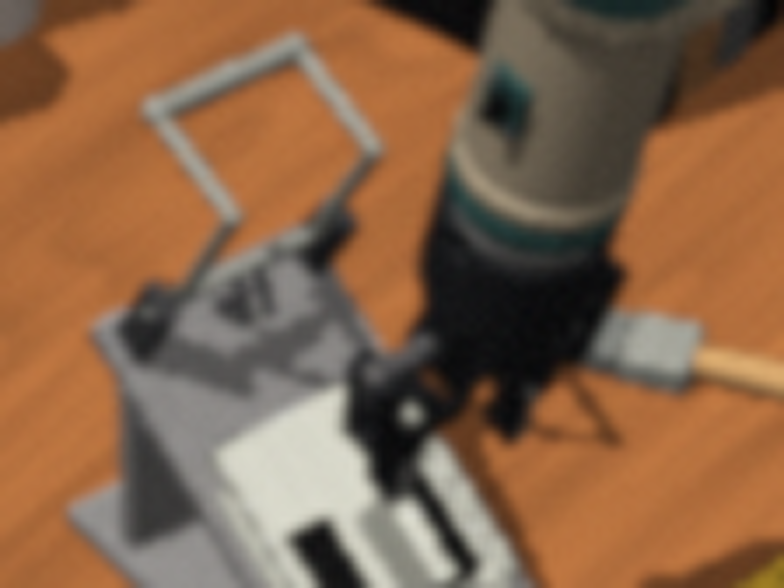

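View pics/top9.png

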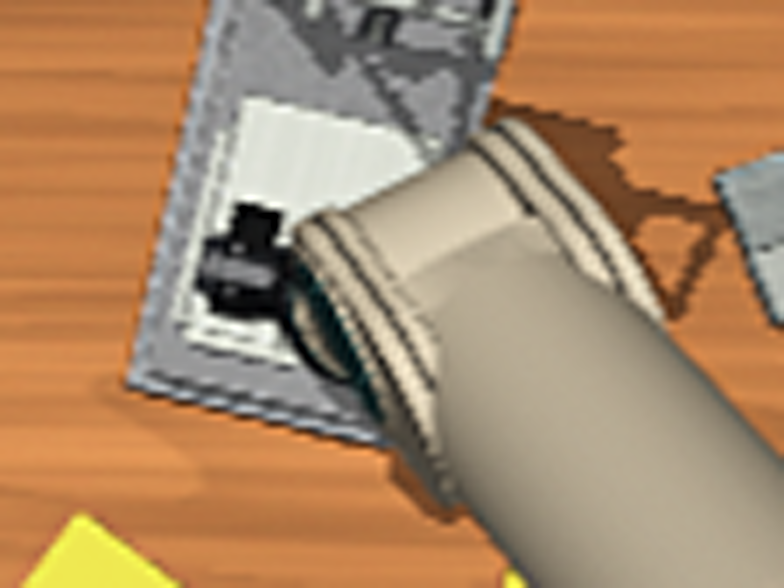

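```bash
python3 -m jog '[{"x":1,"y":30,"z":0,"ax":0,"ay":-0.008,"az":0,"grip":60},{"x":1,"y":55,"z":0,"ax":0,"ay":-0.008,"az":0,"grip":60},{"x":1,"y":70,"z":0,"ax":0,"ay":-0.008,"az":0,"grip":60},{"x":1,"y":77,"z":0,"ax":0,"ay":-0.008,"az":0,"grip":60},{"x":1,"y":77,"z":0,"ax":0,"ay":-0.008,"az":0,"grip":60}]';python3 -c "
from ctgt import *
show()
go((gp+8*ap,rG,60))
for n,(u,v,w,h) in dict(side=(250,120,112,84)).items():
  im=get_image(n);cv2.imwrite(f'pics/{n}10.png',cv2.resize(im['color'][v:v+h,u:u+w,::-1],(784,588),interpolation=cv2.INTER_CUBIC))
"
```

```text
clock: 12.35
eef_pos: [532.4, -234.0, 84.3]
tool_rot: [-1.777, 0.001, 1.356]
force: [-0.1, 0.3, 0.0]
width: 60.2
{'clock': 12.35, 'qpos': [0.817, 0.786, -0.667, 2.017, 1.098, 0.48, 0.714], 'eef_pos': [532.376, -234.036, 84.335], 'tool_rot': [-1.777, 0.001, 1.356], 'force': [-0.078, 0.267, 0.043], 'width': 60.227}
{'x': -0.4, 'y': 1.2, 'z': -3.3, 'ax': -0.003, 'ay': 0.004, 'az': 0.0, 'grip': 60} dist 3 ang 0.01
```

View pics/side10.png

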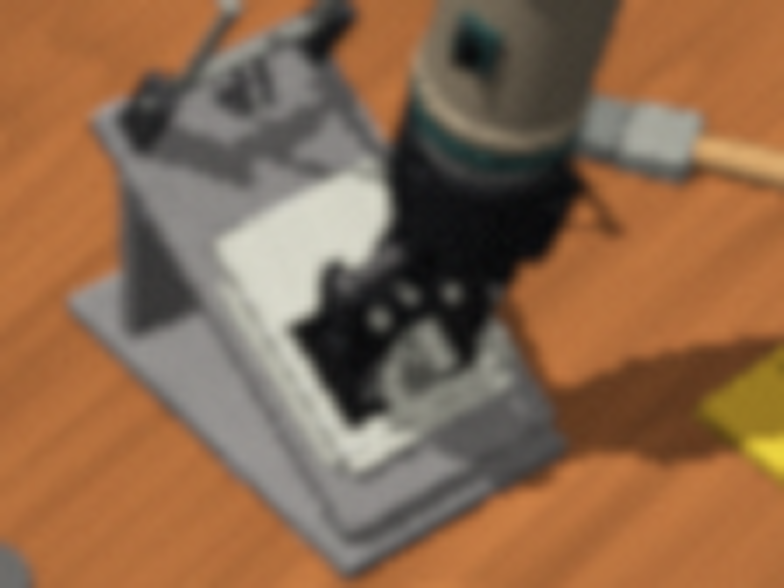

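```bash
python3 -m jog '[{"x":0,"y":-4,"z":-3,"ax":0,"ay":0,"az":0,"grip":60},{"x":0,"y":-4,"z":-3,"ax":0,"ay":0,"az":0,"grip":0},{"x":0,"y":-4,"z":-3,"ax":0,"ay":0,"az":0,"grip":0},{"x":0,"y":-4,"z":-3,"ax":0,"ay":0,"az":0,"grip":0},{"x":0,"y":-4,"z":-3,"ax":0,"ay":0,"az":0,"grip":0}]';python3 -m jog '[{"x":0,"y":0,"z":0,"ax":0,"ay":0,"az":0,"grip":0}]';python3 -c "
from ctgt import *
show()
go((gp+8*ap,rG,60))
"
```

```text
clock: 12.9
eef_pos: [534.7, -234.7, 89.2]
tool_rot: [-1.777, -0.0, 1.356]
force: [-1.8, 0.7, 5.9]
width: 10.8
clock: 13.0
eef_pos: [534.7, -234.7, 89.2]
tool_rot: [-1.777, -0.0, 1.356]
force: [-2.7, 1.3, 5.8]
width: 10.9
{'clock': 13.0, 'qpos': [0.825, 0.783, -0.682, 2.008, 1.081, 0.494, 0.731], 'eef_pos': [534.735, -234.658, 89.225], 'tool_rot': [-1.777, -0.0, 1.356], 'force': [-2.745, 1.259, 5.823], 'width': 10.919}
{'x': -0.3, 'y': 5.5, 'z': 0.1, 'ax': -0.003, 'ay': 0.003, 'az': 0.001, 'grip': 60} dist 5 ang 0.0
```

```bash
python3 -c "
from ctgt import *
p=read_state()['eef_pos']; r=rm(read_state()['tool_rot'])
print('tcp in carrier',Rm.T@(p-c[:3]))
go((p+40*Rm[:,2],None,0),(p+80*Rm[:,2],None,0),(p+80*Rm[:,2]+[0,0,100],None,0))
rel=r.inv().apply(W(0,0,5)-p); np.save('rel.npy',rel); np.save('relR.npy',(r.inv()*R.from_matrix(Rm)).as_matrix()); print(rel)
"
```

```text
tcp in carrier [-28.64844371   0.26884384  34.53240204]
{'x': 0.1, 'y': -38.0, 'z': 12.5, 'ax': 0.0, 'ay': 0.0, 'az': 0.0, 'grip': 0} dist 40 ang 0.0
{'x': 0.1, 'y': -76.0, 'z': 25.0, 'ax': 0.0, 'ay': 0.0, 'az': 0.0, 'grip': 0} dist 80 ang 0.0
{'x': 0.2, 'y': -173.9, 'z': 4.5, 'ax': 0.0, 'ay': 0.0, 'az': 0.0, 'grip': 0} dist 174 ang 0.0
[ -0.40750247  19.1209194  -36.43065684]
```

```bash
python3 -m jog '[{"x":0,"y":-10,"z":3,"ax":0,"ay":0,"az":0,"grip":0},{"x":0,"y":-20,"z":7,"ax":0,"ay":0,"az":0,"grip":0},{"x":0,"y":-38,"z":12,"ax":0,"ay":0,"az":0,"grip":0},{"x":0,"y":-57,"z":18,"ax":0,"ay":0,"az":0,"grip":0},{"x":0,"y":-76,"z":25,"ax":0,"ay":0,"az":0,"grip":0}]';python3 -c "
from ctgt import *
show()
for n,(u,v,w,h) in dict(side=(250,120,112,84)).items():
  im=get_image(n);cv2.imwrite(f'pics/{n}11.png',cv2.resize(im['color'][v:v+h,u:u+w,::-1],(784,588),interpolation=cv2.INTER_CUBIC))
"
```

```text
clock: 13.5
eef_pos: [494.0, -226.2, 158.6]
tool_rot: [-1.775, 0.0, 1.355]
force: [0.5, -0.3, -3.3]
width: 11.1
{'clock': 13.5, 'qpos': [0.948, 0.651, -0.822, 2.066, 0.922, 0.571, 0.859], 'eef_pos': [493.994, -226.18, 158.625], 'tool_rot': [-1.775, 0.0, 1.355], 'force': [0.549, -0.271, -3.268], 'width': 11.075}
```

View pics/side11.png

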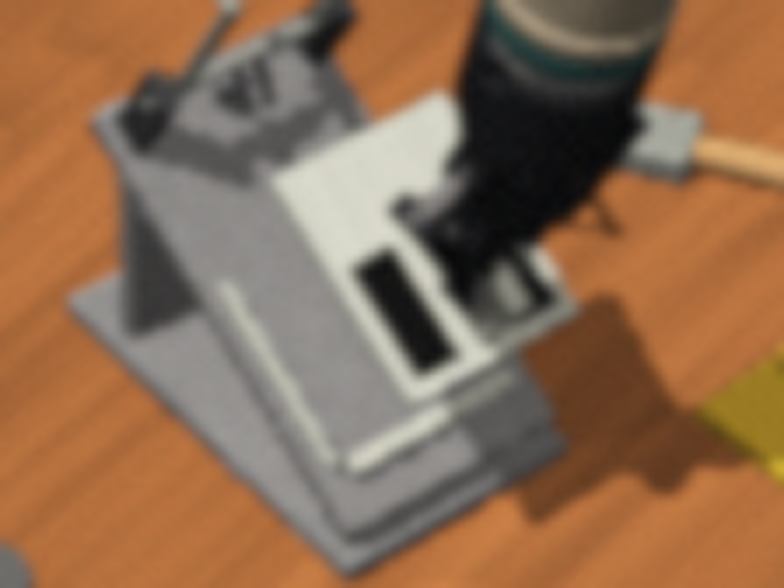

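```bash
cat > tt.py <<'E'
from plan import *
l=np.load('ledge.npy'); rel=np.load('rel.npy'); relR=R.from_matrix(np.load('relR.npy'))
t=169.
Lw=lambda x,y,z:np.array([l[0]+np.cos(l[2])*x-np.sin(l[2])*y,l[1]+np.sin(l[2])*x+np.cos(l[2])*y,z])
floor=Lw(82.5-t,0,12)
rP=R.from_euler('z',l[2])*relR.inv(); eP=rP.as_euler('xyz')
def tcp(plate): return np.array(plate)-rP.apply(rel)
E
python3 -c "
from tt import *
print(floor,eP,tcp(floor+[0,0,5]))
P=tcp(floor+[0,0,5])
go(([P[0]-10,-20,260],eP,0),(P+[0,0,150],eP,0),(P,eP,0))"
```

```text
[511.83929576 242.97553319  12.        ] [-1.25353752 -0.00183774  1.66355317] [483.28220162 240.67379948  46.53240204]
{'x': 196.9, 'y': -110.6, 'z': 41.8, 'ax': 0.518, 'ay': -0.311, 'az': 0.014, 'grip': 0} dist 230 ang 0.6
{'x': 453.8, 'y': -58.3, 'z': 99.6, 'ax': 0.518, 'ay': -0.311, 'az': 0.014, 'grip': 0} dist 468 ang 0.6
{'x': 454.1, 'y': 88.5, 'z': 130.1, 'ax': 0.518, 'ay': -0.311, 'az': 0.014, 'grip': 0} dist 481 ang 0.6
```

```bash
python3 -m jog '[{"x":15,"y":-30,"z":0,"ax":0,"ay":0,"az":0,"grip":0},{"x":40,"y":-60,"z":0,"ax":0.05,"ay":-0.03,"az":0,"grip":0},{"x":75,"y":-90,"z":10,"ax":0.15,"ay":-0.08,"az":0,"grip":0},{"x":115,"y":-110,"z":20,"ax":0.25,"ay":-0.14,"az":0,"grip":0},{"x":155,"y":-110,"z":30,"ax":0.35,"ay":-0.2,"az":0,"grip":0}]';python3 -m jog '[{"x":40,"y":-5,"z":0,"ax":0.07,"ay":-0.05,"az":0,"grip":0},{"x":80,"y":-5,"z":5,"ax":0.14,"ay":-0.1,"az":0,"grip":0},{"x":120,"y":-5,"z":5,"ax":0.17,"ay":-0.11,"az":0,"grip":0},{"x":160,"y":-5,"z":5,"ax":0.17,"ay":-0.11,"az":0,"grip":0},{"x":200,"y":-5,"z":10,"ax":0.17,"ay":-0.11,"az":0,"grip":0}]';python3 -c "
from tt import *
show()
P=tcp(floor+[0,0,5])
go((P+[0,0,150],eP,0),(P+[0,0,70],eP,0))"
```

```text
clock: 14.05
eef_pos: [478.7, -63.0, 262.5]
tool_rot: [-1.426, 0.007, 1.555]
force: [1.5, 0.5, -3.6]
width: 10.8
clock: 14.55
eef_pos: [472.6, 137.5, 264.0]
tool_rot: [-1.256, -0.019, 1.66]
force: [0.2, 0.0, -3.5]
width: 11.1
{'clock': 14.55, 'qpos': [0.304, 0.737, -1.034, 1.655, 0.438, 1.367, 0.831], 'eef_pos': [472.567, 137.526, 263.953], 'tool_rot': [-1.256, -0.019, 1.66], 'force': [0.205, 0.015, -3.504], 'width': 11.122}
{'x': 100.5, 'y': 59.8, 'z': -40.4, 'ax': 0.002, 'ay': 0.002, 'az': 0.017, 'grip': 0} dist 124 ang 0.02
{'x': 98.9, 'y': 135.8, 'z': -65.2, 'ax': 0.002, 'ay': 0.002, 'az': 0.017, 'grip': 0} dist 180 ang 0.02
```

```bash
python3 -m jog '[{"x":35,"y":10,"z":-10,"ax":0,"ay":0,"az":0.006,"grip":0},{"x":65,"y":25,"z":-20,"ax":0,"ay":0,"az":0.012,"grip":0},{"x":90,"y":45,"z":-30,"ax":0,"ay":0,"az":0.017,"grip":0},{"x":100,"y":60,"z":-40,"ax":0,"ay":0,"az":0.017,"grip":0},{"x":100,"y":60,"z":-40,"ax":0,"ay":0,"az":0.017,"grip":0}]';python3 -c "
from tt import *
import pickle
show()
P=tcp(floor+[0,0,5])
go((P+[0,0,150],eP,0),(P+[0,0,45],eP,0),(P,eP,0))
for n,(u,v,w,h) in dict(side=(100,160,147,110),top=(150,130,147,110)).items():
  im=get_image(n);pickle.dump(im,open(n+'12.pkl','wb'));cv2.imwrite(f'pics/{n}12.png',cv2.resize(im['color'][v:v+h,u:u+w,::-1],(784,588),interpolation=cv2.INTER_CUBIC))
"
```

```text
clock: 15.05
eef_pos: [481.6, 238.9, 194.8]
tool_rot: [-1.252, -0.002, 1.669]
force: [-0.7, -0.8, -2.5]
width: 11.3
{'clock': 15.05, 'qpos': [0.076, 0.862, -0.963, 1.601, 0.497, 1.287, 0.679], 'eef_pos': [481.577, 238.935, 194.757], 'tool_rot': [-1.252, -0.002, 1.669], 'force': [-0.654, -0.771, -2.451], 'width': 11.258}
{'x': 1.6, 'y': -2.3, 'z': -1.2, 'ax': -0.001, 'ay': 0.005, 'az': -0.002, 'grip': 0} dist 3 ang 0.01
{'x': 1.4, 'y': 97.5, 'z': -34.1, 'ax': -0.001, 'ay': 0.005, 'az': -0.002, 'grip': 0} dist 103 ang 0.01
{'x': 1.3, 'y': 140.2, 'z': -48.2, 'ax': -0.001, 'ay': 0.005, 'az': -0.002, 'grip': 0} dist 148 ang 0.01
```

View pics/side12.png

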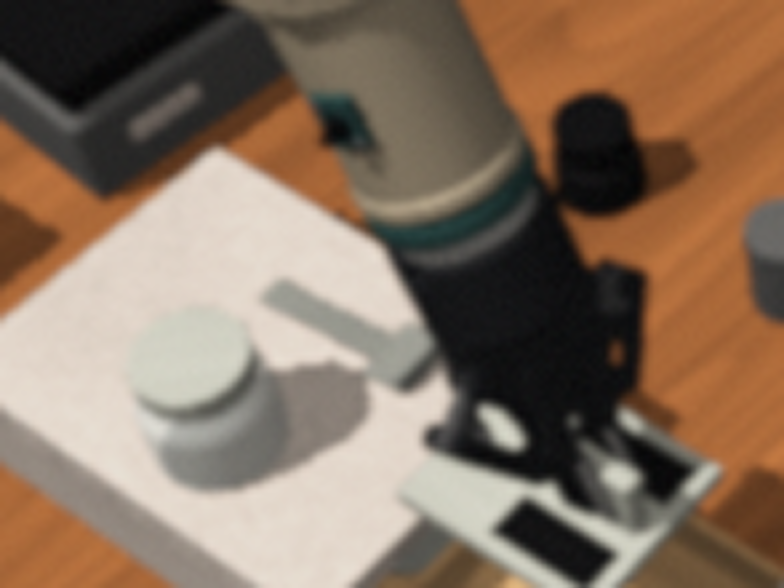

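View pics/top12.png

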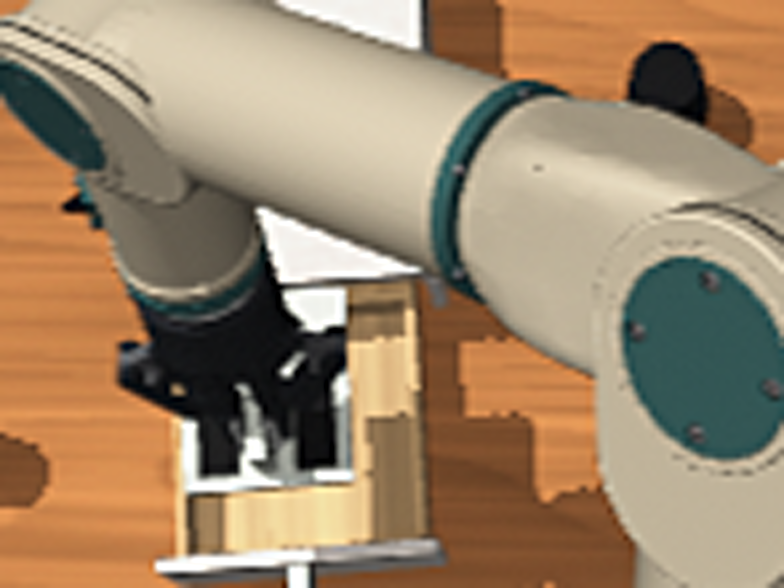

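```bash
cat > ov.py <<'E'
from tt import *
import pickle,sys
k=sys.argv[1]
st=read_state(); p=st['eef_pos']; r=rm(st['tool_rot']); Rc=(r*relR).as_matrix(); pl=p+r.apply(rel)
print('plate',pl.round(1),'tilt',np.arccos(Rc[2,2]).round(3),'in floor frame',R.from_euler('z',-l[2]).apply(pl-floor).round(1))
F=[floor+R.from_euler('z',l[2]).apply(q) for q in [(82.5,75.5,33),(82.5,-75.5,33),(-82.5,-75.5,33),(-82.5,75.5,33)]]
C=[pl+Rc@np.array(q) for q in [(60,50,5),(60,-50,5),(-60,-50,5),(-60,50,5)]]
N=[pl+Rc@np.array(q) for q in [(0,6,45),(0,-6,45),(-52,-6,45),(-52,6,45)]]
for n,(u,v,w,h) in dict(side=(140,190,112,84),top=(160,170,112,84)).items():
    im=pickle.load(open(n+k+'.pkl','rb')); g=cv2.resize(im['color'][v:v+h,u:u+w,::-1],None,fx=7,fy=7,interpolation=cv2.INTER_CUBIC)
    for P,col in ((F,(255,0,0)),(C,(0,0,255)),(N,(0,255,0))):
        q=((proj(im,P)-[u,v]+.5)*7).astype(int); cv2.polylines(g,[q],True,col,1)
    cv2.imwrite(f'pics/ov{k}_{n}.png',g)
E
python3 ov.py 12
```

```text
plate [511.2 239.9 167.3] tilt 0.001 in floor frame [ -0.9  -3.  155.3]
```

View pics/ov12_side.png

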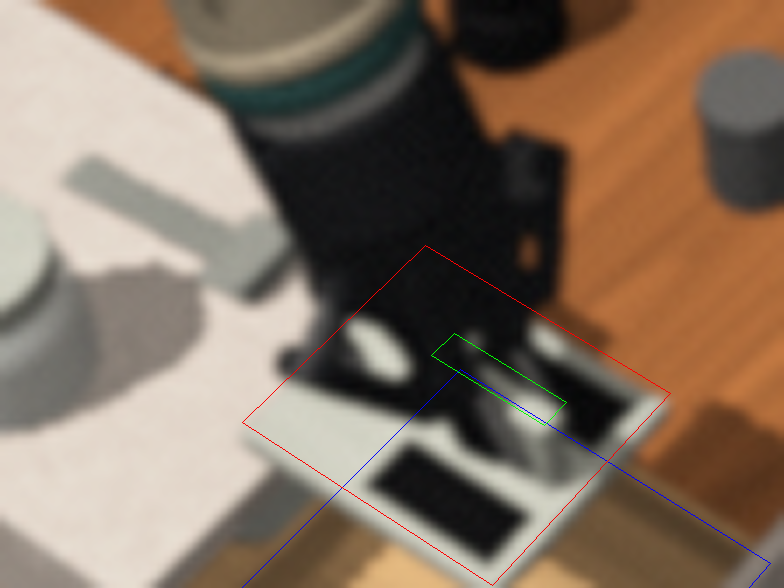

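View pics/ov12_top.png

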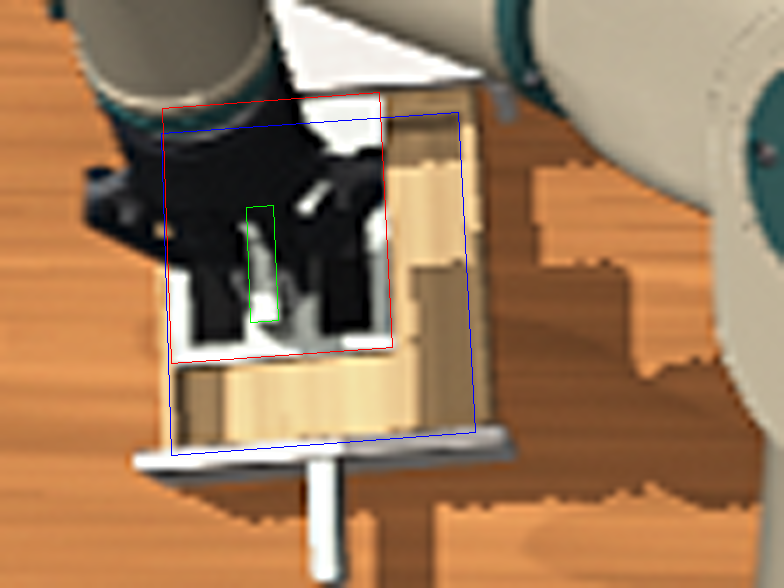

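```bash
python3 -m jog '[{"x":1,"y":30,"z":-11,"ax":0,"ay":0.005,"az":0,"grip":0},{"x":1,"y":60,"z":-21,"ax":0,"ay":0.005,"az":0,"grip":0},{"x":1,"y":90,"z":-31,"ax":0,"ay":0.005,"az":0,"grip":0},{"x":1,"y":110,"z":-38,"ax":0,"ay":0.005,"az":0,"grip":0},{"x":1,"y":122,"z":-42,"ax":0,"ay":0.005,"az":0,"grip":0}]';python3 -m jog '[{"x":0,"y":4,"z":-1.3,"ax":0,"ay":0,"az":0,"grip":0},{"x":0,"y":8,"z":-2.7,"ax":0,"ay":0,"az":0,"grip":0},{"x":0,"y":10,"z":-3.3,"ax":0,"ay":0,"az":0,"grip":0},{"x":0,"y":10,"z":-3.3,"ax":0,"ay":0,"az":0,"grip":0}]';python3 -c "
from tt import *
import pickle
show()
P=tcp(floor+[0,0,5])
go((P,eP,0))
for n in ('side','top'):
  im=get_image(n);pickle.dump(im,open(n+'13.pkl','wb'))
";python3 ov.py 13
```

```text
clock: 15.65
eef_pos: [485.0, 238.2, 67.4]
tool_rot: [-1.255, 0.0, 1.659]
force: [-0.6, 0.5, -2.4]
width: 11.1
clock: 16.05
eef_pos: [484.8, 240.7, 58.5]
tool_rot: [-1.257, -0.002, 1.662]
force: [0.1, 0.5, -4.1]
width: 10.9
{'clock': 16.05, 'qpos': [0.028, 1.032, -0.861, 1.668, 0.635, 1.077, 0.616], 'eef_pos': [484.802, 240.733, 58.452], 'tool_rot': [-1.257, -0.002, 1.662], 'force': [0.1, 0.459, -4.065], 'width': 10.864}
{'x': 0.1, 'y': 11.8, 'z': -2.2, 'ax': 0.003, 'ay': -0.002, 'az': 0.001, 'grip': 0} dist 12 ang 0.0
plate [513.4 243.1  29. ] tilt 0.003 in floor frame [ 1.6 -0.  17. ]
```

View pics/ov13_side.png

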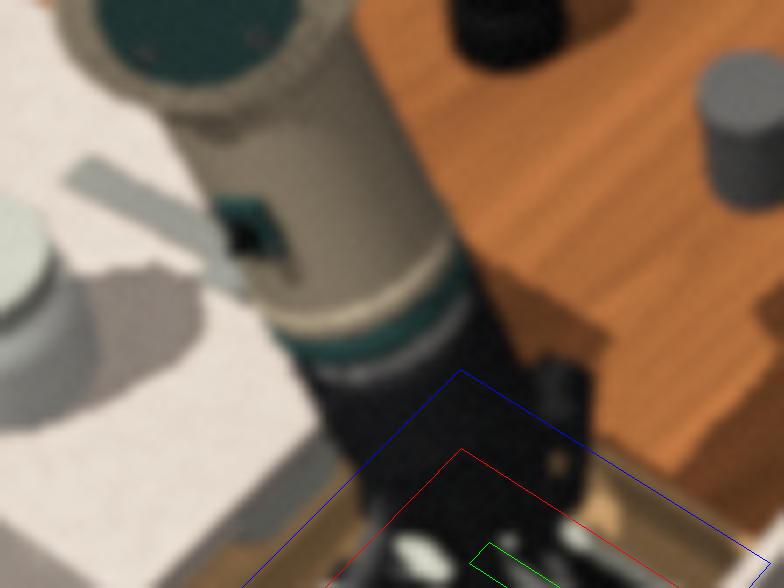

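View pics/ov13_top.png

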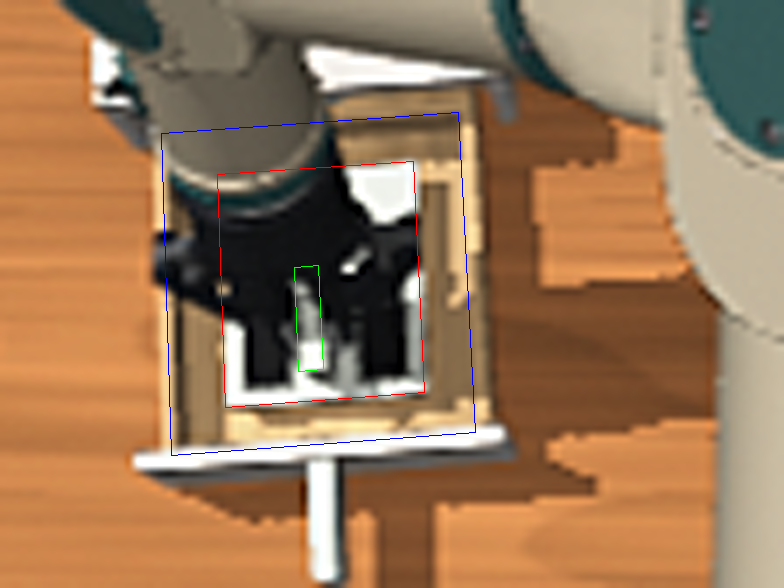

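```bash
python3 -m jog '[{"x":0,"y":3,"z":-0.5,"ax":0,"ay":0,"az":0,"grip":0},{"x":0,"y":6,"z":-1,"ax":0,"ay":0,"az":0,"grip":0},{"x":0,"y":8,"z":-1.5,"ax":0,"ay":0,"az":0,"grip":0},{"x":0,"y":8,"z":-1.5,"ax":0,"ay":0,"az":0,"grip":0}]';python3 -m jog '[{"x":0,"y":2,"z":-0.5,"ax":0,"ay":0,"az":0,"grip":0},{"x":0,"y":2,"z":-0.5,"ax":0,"ay":0,"az":0,"grip":0}]'; python3 -m jog '[{"x":0,"y":2,"z":-0.5,"ax":0,"ay":0,"az":0,"grip":0},{"x":0,"y":2,"z":-0.5,"ax":0,"ay":0,"az":0,"grip":0}]'
```

```text
clock: 16.55
eef_pos: [483.1, 240.3, 49.3]
tool_rot: [-1.255, -0.001, 1.662]
force: [0.2, 0.5, -3.3]
width: 10.9
clock: 16.75
eef_pos: [483.1, 240.4, 47.4]
tool_rot: [-1.255, -0.001, 1.662]
force: [-0.8, 0.1, -2.8]
width: 11.4
clock: 16.95
eef_pos: [483.0, 240.4, 45.4]
tool_rot: [-1.255, -0.001, 1.662]
force: [-0.6, -0.3, -3.3]
width: 11.0
```

```bash
python3 -m jog '[{"x":0,"y":1.5,"z":-0.5,"ax":0,"ay":0,"az":0,"grip":0},{"x":0,"y":1.5,"z":-0.5,"ax":0,"ay":0,"az":0,"grip":0}]'; python3 -m jog '[{"x":0,"y":1.5,"z":-0.5,"ax":0,"ay":0,"az":0,"grip":0},{"x":0,"y":1.5,"z":-0.5,"ax":0,"ay":0,"az":0,"grip":0}]'
```

```text
clock: 17.15
eef_pos: [483.1, 240.5, 45.1]
tool_rot: [-1.256, -0.001, 1.662]
force: [-0.6, -1.7, 3.0]
width: 10.8
clock: 17.35
eef_pos: [483.1, 240.5, 45.0]
tool_rot: [-1.256, -0.001, 1.662]
force: [-0.4, -4.0, 14.3]
width: 11.0
```

```bash
python3 -m jog '[{"x":0,"y":-1.5,"z":0.5,"ax":0,"ay":0,"az":0,"grip":0},{"x":0,"y":-1.5,"z":0.5,"ax":0,"ay":0,"az":0,"grip":16},{"x":0,"y":-1.5,"z":0.5,"ax":0,"ay":0,"az":0,"grip":30},{"x":0,"y":-1.5,"z":0.5,"ax":0,"ay":0,"az":0,"grip":40},{"x":0,"y":-1.5,"z":0.5,"ax":0,"ay":0,"az":0,"grip":40}]'; python3 -m jog '[{"x":0,"y":-15,"z":0,"ax":0,"ay":0,"az":0,"grip":40},{"x":0,"y":-40,"z":0,"ax":0,"ay":0,"az":0,"grip":40},{"x":0,"y":-80,"z":0,"ax":0,"ay":0,"az":0,"grip":40},{"x":0,"y":-120,"z":0,"ax":0,"ay":0,"az":0,"grip":40},{"x":0,"y":-160,"z":0,"ax":0,"ay":0,"az":0,"grip":40}]'; python3 -c "
from tt import *
show()"
```

```text
clock: 17.85
eef_pos: [483.1, 240.6, 43.9]
tool_rot: [-1.256, -0.002, 1.662]
force: [-0.8, 1.1, 0.1]
width: 40.2
clock: 18.35
eef_pos: [533.0, 245.0, 198.8]
tool_rot: [-1.256, -0.003, 1.662]
force: [0.8, -0.5, -0.5]
width: 40.7
{'clock': 18.35, 'qpos': [0.05, 0.91, -0.94, 1.447, 0.51, 1.375, 0.734], 'eef_pos': [533.017, 244.978, 198.836], 'tool_rot': [-1.256, -0.003, 1.662], 'force': [0.84, -0.485, -0.492], 'width': 40.727}
```

```bash
python3 -c "
from tt import *
import pickle
D=-np.pi/2
Hd=Lw(-45-t,0,50); print(Hd)
go(([Hd[0],Hd[1],200],[D,0,1.658],40))
for n,(u,v,w,h) in dict(side=(130,190,133,100),top=(160,160,133,100)).items():
  im=get_image(n);cv2.imwrite(f'pics/{n}14.png',cv2.resize(im['color'][v:v+h,u:u+w,::-1],(798,600),interpolation=cv2.INTER_CUBIC))"
```

```text
[384.85316119 231.53999095  50.        ]
{'x': 0.1, 'y': 44.9, 'z': 141.8, 'ax': -0.315, 'ay': 0.004, 'az': 0.002, 'grip': 40} dist 149 ang 0.31
```

View pics/side14.png

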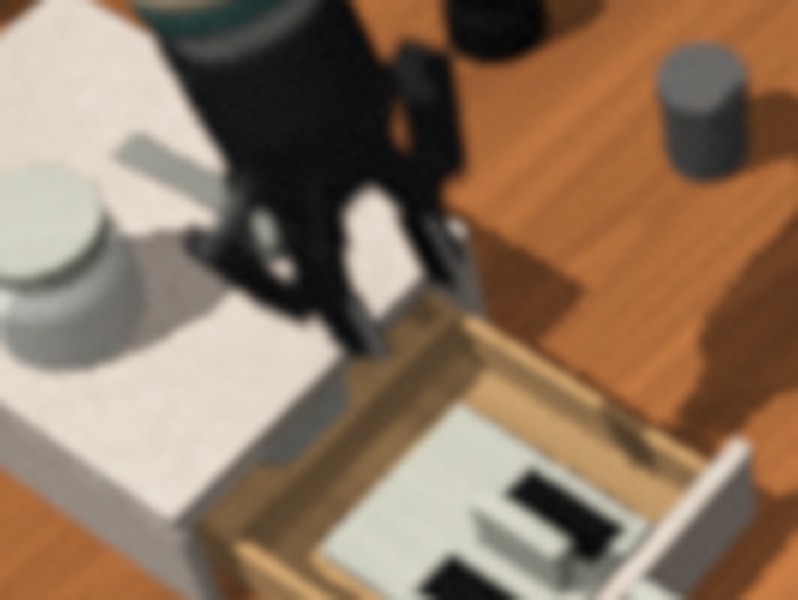

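View pics/top14.png

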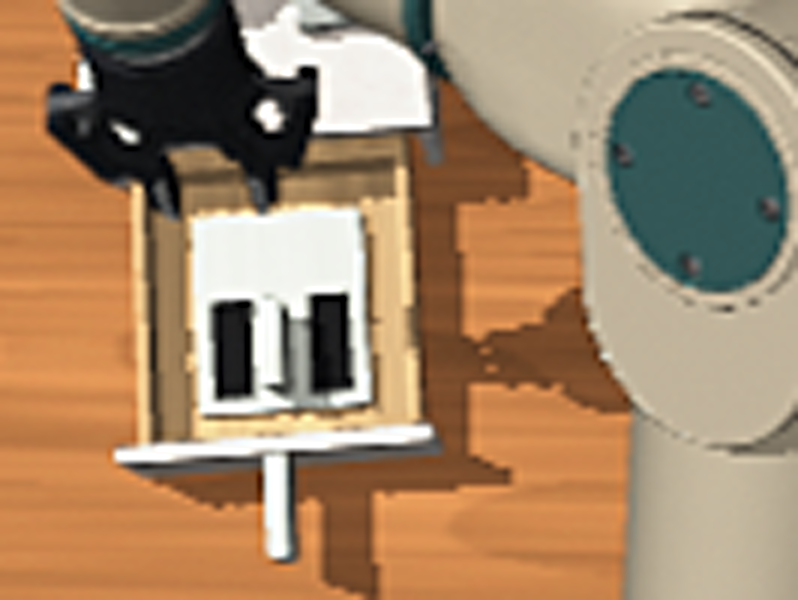

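```bash
python3 -m jog '[{"x":0,"y":0,"z":45,"ax":-0.1,"ay":0,"az":0,"grip":60},{"x":0,"y":0,"z":85,"ax":-0.2,"ay":0,"az":0,"grip":60},{"x":0,"y":20,"z":120,"ax":-0.315,"ay":0.004,"az":0.002,"grip":60},{"x":0,"y":45,"z":142,"ax":-0.315,"ay":0.004,"az":0.002,"grip":60},{"x":0,"y":45,"z":142,"ax":-0.315,"ay":0.004,"az":0.002,"grip":60}]'; python3 -c "
from tt import *
show()
D=-np.pi/2
go(([384,232.5,44],[D,0,1.658],60))"
```

```text
clock: 18.95
eef_pos: [378.9, 229.0, 197.0]
tool_rot: [-1.568, 0.006, 1.664]
force: [0.2, 0.7, -0.5]
width: 60.0
{'clock': 18.95, 'qpos': [0.048, 0.568, -0.958, 2.1, 0.655, 0.813, 0.347], 'eef_pos': [378.94, 228.959, 197.044], 'tool_rot': [-1.568, 0.006, 1.664], 'force': [0.209, 0.713, -0.512], 'width': 60.044}
{'x': 4.0, 'y': 153.0, 'z': -5.8, 'ax': -0.003, 'ay': 0.006, 'az': -0.006, 'grip': 60} dist 153 ang 0.01
```

```bash
python3 -m jog '[{"x":3,"y":40,"z":-4,"ax":0,"ay":0,"az":0,"grip":60},{"x":3,"y":80,"z":-4,"ax":0,"ay":0.005,"az":0,"grip":60},{"x":3,"y":120,"z":-5,"ax":0,"ay":0.005,"az":0,"grip":60},{"x":3,"y":145,"z":-5,"ax":0,"ay":0.005,"az":0,"grip":60},{"x":3,"y":153,"z":-5,"ax":0,"ay":0.005,"az":0,"grip":60}]'; python3 -m jog '[{"x":0,"y":0,"z":0,"ax":0,"ay":0,"az":0,"grip":60}]'; python3 -c "
from tt import *
show()
D=-np.pi/2
go(([384,232.5,44],[D,0,1.658],60))"
```

```text
clock: 19.45
eef_pos: [389.0, 234.2, 42.3]
tool_rot: [-1.569, 0.003, 1.653]
force: [-0.5, -0.0, 0.9]
width: 60.3
clock: 19.55
eef_pos: [389.3, 234.9, 43.9]
tool_rot: [-1.57, 0.001, 1.653]
force: [-0.3, 0.4, 0.8]
width: 60.1
{'clock': 19.55, 'qpos': [-0.188, 0.803, -0.626, 2.185, 1.066, 0.504, -0.009], 'eef_pos': [389.276, 234.871, 43.863], 'tool_rot': [-1.57, 0.001, 1.653], 'force': [-0.271, 0.39, 0.751], 'width': 60.091}
{'x': -1.9, 'y': -0.1, 'z': 5.5, 'ax': -0.001, 'ay': -0.005, 'az': -0.001, 'grip': 60} dist 6 ang 0.01
```

```bash
python3 -m jog '[{"x":-2,"y":0,"z":2,"ax":0,"ay":0,"az":0,"grip":0},{"x":-2,"y":0,"z":2,"ax":0,"ay":0,"az":0,"grip":0},{"x":-2,"y":0,"z":2,"ax":0,"ay":0,"az":0,"grip":0},{"x":-2,"y":0,"z":2,"ax":0,"ay":0,"az":0,"grip":0},{"x":-2,"y":0,"z":2,"ax":0,"ay":0,"az":0,"grip":0}]'; python3 -m jog '[{"x":0,"y":0,"z":-15,"ax":0,"ay":0,"az":0,"grip":0},{"x":0,"y":0,"z":-35,"ax":0,"ay":0,"az":0,"grip":0},{"x":0,"y":0,"z":-55,"ax":0,"ay":0,"az":0,"grip":0},{"x":0,"y":0,"z":-75,"ax":0,"ay":0,"az":0,"grip":0},{"x":0,"y":0,"z":-95,"ax":0,"ay":0,"az":0,"grip":0}]'; python3 -m jog '[{"x":0,"y":0,"z":-15,"ax":0,"ay":0,"az":0,"grip":0},{"x":0,"y":0,"z":-30,"ax":0,"ay":0,"az":0,"grip":0},{"x":0,"y":0,"z":-45,"ax":0,"ay":0,"az":0,"grip":0},{"x":0,"y":0,"z":-57,"ax":0,"ay":0,"az":0,"grip":0},{"x":0,"y":0,"z":-62,"ax":0,"ay":0,"az":0,"grip":0}]'
```

```text
clock: 20.05
eef_pos: [387.9, 231.1, 45.5]
tool_rot: [-1.573, 0.003, 1.654]
force: [1.4, -4.4, 8.0]
width: 11.4
clock: 20.55
eef_pos: [482.2, 239.8, 45.5]
tool_rot: [-1.571, 0.002, 1.654]
force: [-2.7, -1.2, 4.3]
width: 11.4
clock: 21.05
eef_pos: [544.9, 245.6, 45.5]
tool_rot: [-1.573, 0.0, 1.653]
force: [-1.4, -0.7, 7.0]
width: 11.3
```

```bash
python3 -m jog '[{"x":0,"y":0,"z":-3,"ax":0,"ay":0,"az":0,"grip":0},{"x":0,"y":0,"z":-6,"ax":0,"ay":0,"az":0,"grip":0},{"x":0,"y":0,"z":-9,"ax":0,"ay":0,"az":0,"grip":0},{"x":0,"y":0,"z":-11,"ax":0,"ay":0,"az":0,"grip":0},{"x":0,"y":0,"z":-12,"ax":0,"ay":0,"az":0,"grip":0}]'; python3 -m jog '[{"x":0,"y":0,"z":-1,"ax":0,"ay":0,"az":0,"grip":0},{"x":0,"y":0,"z":-2,"ax":0,"ay":0,"az":0,"grip":0},{"x":0,"y":0,"z":-2,"ax":0,"ay":0,"az":0,"grip":0}]'
```

```text
clock: 21.55
eef_pos: [555.5, 246.6, 45.6]
tool_rot: [-1.572, 0.001, 1.654]
force: [-1.0, -0.6, 5.9]
width: 11.3
clock: 21.85
eef_pos: [557.2, 246.7, 45.5]
tool_rot: [-1.571, 0.001, 1.655]
force: [-2.0, -1.4, 5.1]
width: 11.3
```

```bash
python3 -m jog '[{"x":0,"y":0,"z":-1,"ax":0,"ay":0,"az":0,"grip":0},{"x":0,"y":0,"z":-2,"ax":0,"ay":0,"az":0,"grip":0},{"x":0,"y":0,"z":-2,"ax":0,"ay":0,"az":0,"grip":0}]'; python3 -m jog '[{"x":0,"y":0,"z":-1,"ax":0,"ay":0,"az":0,"grip":0},{"x":0,"y":0,"z":-2,"ax":0,"ay":0,"az":0,"grip":0},{"x":0,"y":0,"z":-2,"ax":0,"ay":0,"az":0,"grip":0}]'; python3 -m jog '[{"x":0,"y":0,"z":-1,"ax":0,"ay":0,"az":0,"grip":0},{"x":0,"y":0,"z":-2,"ax":0,"ay":0,"az":0,"grip":0},{"x":0,"y":0,"z":-2,"ax":0,"ay":0,"az":0,"grip":0}]'
```

```text
clock: 22.15
eef_pos: [557.2, 246.7, 45.5]
tool_rot: [-1.568, 0.002, 1.655]
force: [-6.9, -1.9, 9.5]
width: 11.0
clock: 22.45
eef_pos: [557.1, 246.7, 45.5]
tool_rot: [-1.565, 0.003, 1.656]
force: [-11.8, -3.0, 13.2]
width: 11.2
clock: 22.75
eef_pos: [557.1, 246.7, 45.5]
tool_rot: [-1.562, 0.004, 1.656]
force: [-15.6, -3.8, 16.3]
width: 11.0
```

```bash
python3 -m jog '[{"x":0,"y":0,"z":4,"ax":0,"ay":0,"az":0,"grip":0},{"x":0,"y":0,"z":4,"ax":0,"ay":0,"az":0,"grip":30},{"x":0,"y":0,"z":4,"ax":0,"ay":0,"az":0,"grip":50},{"x":0,"y":0,"z":4,"ax":0,"ay":0,"az":0,"grip":50},{"x":0,"y":0,"z":4,"ax":0,"ay":0,"az":0,"grip":50}]'; python3 -m jog '[{"x":0,"y":-30,"z":4,"ax":0,"ay":0,"az":0,"grip":50},{"x":0,"y":-70,"z":4,"ax":0,"ay":0,"az":0,"grip":50},{"x":0,"y":-110,"z":10,"ax":0,"ay":0,"az":0,"grip":50},{"x":-30,"y":-160,"z":60,"ax":0,"ay":0,"az":0,"grip":50},{"x":-70,"y":-200,"z":100,"ax":0,"ay":0,"az":0,"grip":50}]'; python3 -m jog '[{"x":-40,"y":0,"z":20,"ax":0,"ay":0,"az":0,"grip":50},{"x":-80,"y":0,"z":30,"ax":0,"ay":0,"az":0,"grip":50},{"x":-80,"y":0,"z":30,"ax":0,"ay":0,"az":0,"grip":50},{"x":-80,"y":0,"z":30,"ax":0,"ay":0,"az":0,"grip":50}]'; python3 -c "
from tt import *
import pickle
show()
for n in ('side','top'):
  im=get_image(n);pickle.dump(im,open(n+'20.pkl','wb'));cv2.imwrite(f'pics/{n}20.png',cv2.resize(im['color'][...,::-1],(800,600),interpolation=cv2.INTER_CUBIC))
  print(n,proj(im,[Lw(-70,6,70),Lw(-70,-6,70),Lw(-10,90,68)])/.7)"
```

```text
clock: 23.25
eef_pos: [559.8, 246.4, 44.2]
tool_rot: [-1.571, 0.001, 1.652]
force: [-0.8, 0.1, -0.1]
width: 50.3
clock: 23.75
eef_pos: [490.0, 196.3, 218.5]
tool_rot: [-1.572, -0.001, 1.655]
force: [0.2, -1.0, 0.7]
width: 49.9
clock: 24.15
eef_pos: [468.0, 111.8, 217.2]
tool_rot: [-1.571, 0.001, 1.65]
force: [0.3, 0.2, 0.5]
width: 50.3
{'clock': 24.15, 'qpos': [0.36, 0.591, -0.981, 1.988, 0.633, 0.903, 0.692], 'eef_pos': [467.983, 111.795, 217.234], 'tool_rot': [-1.571, 0.001, 1.65], 'force': [0.252, 0.224, 0.542], 'width': 50.254}
side [[289.43684342 382.96647782]
 [293.56689522 378.63988467]
 [236.13335586 398.87562649]]
top [[288.00192323 291.03800562]
 [292.96080802 290.67694717]
 [252.76095418 269.81052045]]
```

View pics/side20.png

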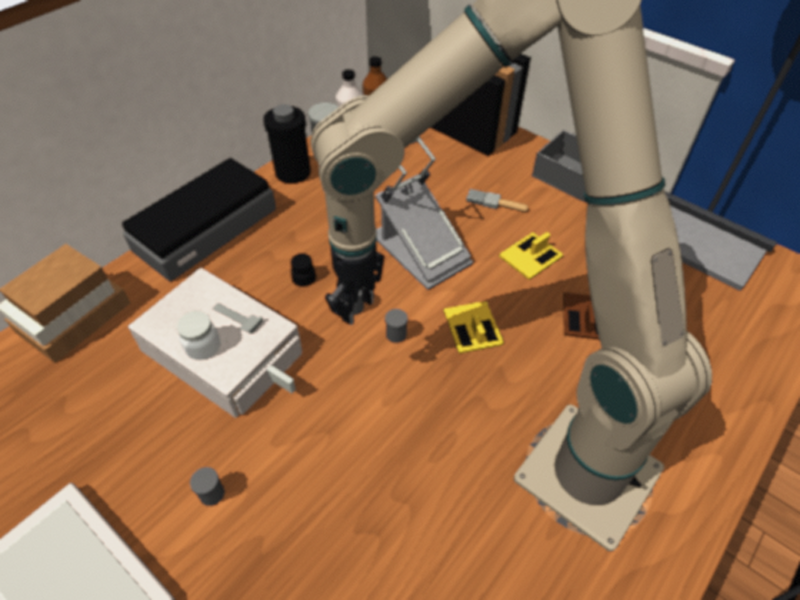

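View pics/top20.png

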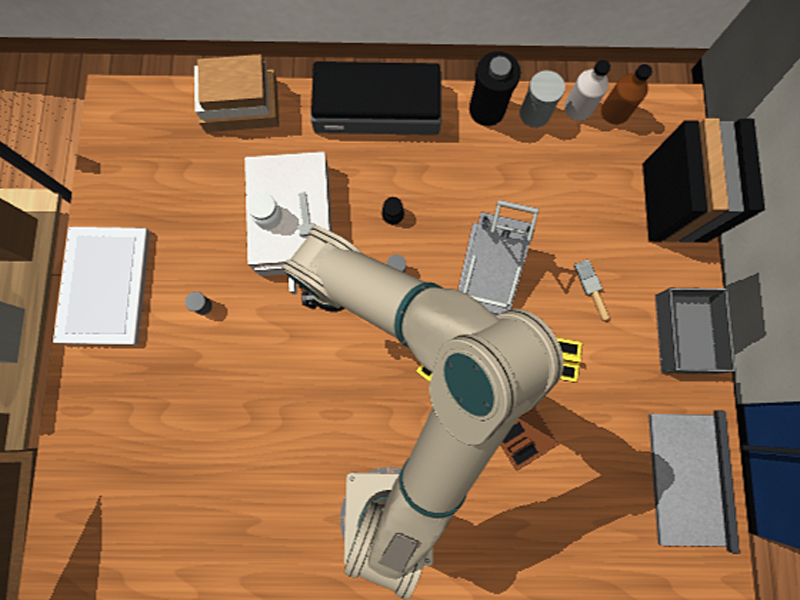

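```bash
python3 -c "
from cell import *
print(finish_job())"
```

```text
the job is handed in; nothing more can be done
None
```

I put the carrier away in the order you asked and handed the job in at about 24 s of the 72 s. The hand-in reports no verdict.

- **Tray out:** I gripped the pull and drew the tray about 155 mm, to roughly its 170 mm stop.
- **Clamp:** I lifted the bar round its arc to nearly fully open and let go. It stayed open by itself with the carrier still seated, both in the close view just after and in the final pictures.
- **Carrier:** I took it out by the fin, lowered it until the force showed contact, then opened the fingers. The pictures show it flat, fin up and near the middle of the compartment; I worked out its position as within about 2 mm of centre just before letting go.
- **Tray home:** The push ran about 170 mm and ended against the stop at about 16 N. The final pictures show the front flush with the ledge.
- **Other objects:** In the final pictures the jar, opener, loupe, canisters, brush and look-alikes appear where they began, judged by eye. One canister was hidden behind the gripper in the last side view but showed in place from the top.
- **Arm at hand-in:** It stood clear of everything, with the force reading near zero.

Three readings were slightly off:

- **Bar height:** it came out about 5 mm above the figure in the text.
- **Carrier up the slope:** it sat 2–3 mm lower than my fitted model.
- **Finger width on the bar:** it read 9.9 mm for the 12 mm bar.

None of these affected the grasps. I could not see the carrier after the tray was closed, so its final position rests on the view just before.

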